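# Load and stopper a cartridge at the dispensing stand

## Robot

A 6-joint arm with a two-finger parallel gripper is mounted at the origin on the work surface. World frame = base frame: x ahead of the robot, y to its left, z up, the work surface at z = 0. Lengths are in m, angles in rad, forces in N, time in s.
With the tool pointing down it reaches from about 0.25 to 0.725 m from the base axis. Payload 4 kg.
Tool frame: the origin (TCP) lies on the centre line of the jaws, within the pads' length; the fingertips stand 8 mm ahead of it and the grasp point (between the pads) lies 11 mm behind it (robot.tip_extent is the distance from the TCP to the fingertips, in m); x points along the fingers, y is the direction in which the jaws open and shut, and the axes are right-handed (so a half turn about x gives the same grasp; the last joint's range is limited). The gripper opens to 85 mm and grips with 20 to 120 N. Pads are 22 mm wide; open, the fingers measure 114 mm over their backs; the gripper's body (76 mm by 85 mm) begins 54 mm behind the grasp point. The pads swing forward as they close: fully open they stand 13 mm farther back than shut.
Start: joints at [-1.121, 0.241, 0.005, 1.335, 0, 1.571], TCP at [0.217, -0.45, 0.239] pointing down, gripper open.
Joint ranges: [-2.72, 2.72], [-1.05, 1.87], [-1.09, 1.28], [-1.99, 2.15], [-1.42, 1.44], [-3.14, 3.14]. Speed limits (rad/s): [2.79, 2.79, 3.14, 3.14, 3.14, 3.14].

## Interface

Orientations are given as a unit quaternion [x, y, z, w].
In Python, from station import robot, optics, workorder gives the robot as it stands.
- The arm moves only by the shell command python3 -m pendant 'ROWS' [FORCE]. ROWS is JSON, a list of rows, each a list of 7 numbers: the opening, from -1 (shut) to 1 (fully open), then the shift along the tool's x, y, z in units of 60 mm (1.0 is 60 mm), then the turn, a rotation vector about the tool's x, y, z in units of 10 degrees (1.0 is 10 degrees). A call has 1 to 12 rows; each row shifts and turns the pose as measured when the row begins, along the tool's axes as they then stand; what a row does not reach is not made up. A row lasts 1/8 s, in which the tool goes at most 62.5 mm and 10.7 degrees, less where a joint would pass 70% of its speed; a pose out of reach is approached as far as the arm can. A call is refused whole if a number of a shift passes 1 or a number of a turn 1, either way. A call with a gripper value outside its range is refused whole. The fingers move at their own pace and stop on an object; FORCE is the grip in N (left out, the last holds). Time passes only in rows, so rows that do not move let the fingers close. It gives the time, the measured TCP pose, the force and the opening at its end, in the units of the state.
- robot.get_obs(): the state, without advancing time (a new reading comes with each control period).
- optics.grab_frame(name): name is "scene" or "top" or "wrist"; returns a dict with "frame" (384x512x3 uint8, red, green, blue), "z_map" (384x512 float32, m along the optical axis (not along the pixel's ray), 0 where there is no reading), "intrinsics" (3x3 intrinsics, pixels), "R" (3x3) and "t" (3): a world point X has camera coordinates R X + t. Camera axes: x right, y down, z forward; pixel columns grow to the right and rows downward; lengths in m; the calibration is good to about 2 mm. A picture is of the moment at which its call begins.
- workorder.sign_off(): hands the job in, once; it reports no verdict.
The state is a dict: "time_s": time; "joint_positions": joint angles; "joint_velocities": joint speeds; "effort": joint torques, N m; "eef_pos": TCP position; "ee_rot": TCP orientation; "ft_force": force on the tool from outside, world axes, zero at the start; "wrist_torque": the same for the moment, N m; "opening": finger opening in m.
Only numpy, scipy, OpenCV 4.12 (cv2) and the standard library are available. Lean on these libraries where they do the work, as an engineer would, in place of code of your own. Each camera call takes 0.05 s, during which the arm holds its last target.

## Task

Take the black cartridge out of its slanted rest, stand it upright, nose down and fully home, in the empty socket of the dispensing stand, and let go of it. Then take the blue stopper from the tray and seat it in the cartridge's open mouth until its flange lies flat on the rim. Lower both parts all the way rather than dropping them, and leave the yellow parts and everything else on the bench where they are.

Things in the scene. Friction and masses are not known exactly. Their poses are not given: they have to be found in the camera images.
- cartridge: Black round cartridge with white rim line, 130 long, 44 in diameter (lowest 12 taper to a flat nose 36 across), wall 4, open top: mouth 36 across, over 110 deep. About 120 g. Origin: centre of the nose end; z along its axis to the mouth. Starts nose down in the slanted rest, lowest 55 in its pocket, leaning 33 to 40 degrees; draw it out along its own z. Upper 70 free for gripping.
- cartridge_mouth (a point): Centre of the cartridge's open mouth, at the rim, 130 along its axis from the nose.
- stopper_seat (a point): Point on the cartridge's axis 98 from the nose (32 below the rim): where the stopper's origin comes when it is fully seated. Axes as the cartridge's.
- rest: Fixed grey slanted rest: foot 150 x 100 x 12 with one tilted round pocket (inside diameter 47, outside 56, about 55 deep inside). Origin: underside, on the table. The pocket's axis leans 0.58 rad from vertical towards the rest's own -x (sideways, roughly towards the robot's right).
- nest: The empty socket on the dispensing stand: fixed aluminium cup, outside diameter 60, bore 48 (2 clearance each side for the cartridge), height 55, floor 5 thick, so the bore is 50 deep. It stands on the stand's 10 plate. Origin: centre of its underside; z up.
- nest_seat (a point): Centre of the floor of the empty socket's bore: where the cartridge's origin comes when it is fully home. z up.
- nest_mouth (a point): Centre of the empty socket's mouth, 50 above its floor.
- stand: Fixed dispensing stand: aluminium plate 180 x 300 x 10 with two sockets 170 apart along its y, and an extruded column 30 x 30, top 188 above the table, 75 to the stand's +x of the line through the sockets. Origin: on the table, midway between the two sockets.
- tray: Fixed white tray 190 x 85 x 40 with two round holes (37 across) 90 apart along its x, each with a stopper hanging in it by its flange. Origin: centre of its underside.
- stopper: Blue tapered stopper, 74 long, about 45 g: taper 32 long, 21 across at its lower end to 33 at the top; flange 43 across, 6 thick; round knob 22 across, 36 high to grip. Origin: centre of lower end; z up to the knob (flange underside at z 32, knob 38 to 74). Starts upright in one of the tray's holes, lower end 8 above the table; lift it straight up.
- yellow_stopper: Yellow stopper of the same shape in the tray's other hole; leave it alone. Origin: centre of its lower end.
- yellow_cartridge: Yellow finished cartridge, closed by an orange cap, 166 high and 44 across, standing in the stand's other socket; leave it alone. Origin: centre of its lower end.
- dish: Small aluminium dish, 84 across, 22 high; leave it alone. Origin: centre of its underside.
- cup: White cup, 68 across, 50 high; leave it alone. Origin: centre of its underside.
- screwdriver: Screwdriver about 140 long lying on the bench; leave it alone. Origin: near its middle.
- tape: Roll of paper tape lying flat, 90 across, 24 high; leave it alone. Origin: centre of its underside.
- wash_bottle: White bottle with red cap, 60 across, 150 high; leave it alone. Origin: centre of its underside.

How it is judged:
By the outcome, as a careful person would: the job done as asked, in the order asked, and still so for the second after the job is handed in, with the robot touching nothing.
It also fails if it takes over 69 s, if anything falls off the work surface, if the arm or the gripper's body presses on something with over 40 N, if the wrist force passes 120 N, or if a joint passes its speed limit or range.

## Working session

There is one attempt and no reset: what is moved stays moved. The work goes in short steps, Python scripts to look and compute and a shell command to move; the robot and the scene stay as the last step left them, time stands still between calls to the robot, and variables do not carry over. Pictures are saved under pics/ and viewed, and the job is handed in when it is done.

```bash
ls; mkdir -p pics; python3 - <<'E'
from station import robot, optics, workorder
import cv2
print(robot.get_obs())
for n in ["scene","top","wrist"]:
    f=optics.grab_frame(n)
    cv2.imwrite(f"pics/{n}0.png",f["frame"][:,:,::-1])
    print(n,f["intrinsics"].round(1).tolist(),f["R"].round(4).tolist(),f["t"].round(4).tolist())
E
```

```text
pics
{'time_s': 0.0, 'joint_positions': array([-1.12100492e+00,  2.41417301e-01,  3.70042784e-03,  1.33520671e+00,
        1.51216004e-05,  1.57082969e+00]), 'joint_velocities': array([-0.00164214,  0.00017187, -0.00035289, -0.00166306,  0.00034501,
        0.00028547]), 'effort': array([ 4.05838982e-04, -3.72320902e+01,  2.52405417e+01,  1.70229084e-02,
        1.12695411e-04,  1.28329893e-05]), 'eef_pos': array([ 0.21711903, -0.44969977,  0.23840171]), 'ee_rot': array([-0.68913969, -0.15841089,  0.68946474, -0.15694219]), 'ft_force': array([ 0.69148889, -0.34626606, -0.02860475]), 'wrist_torque': array([ 0.02506894,  0.05499477, -0.00762942]), 'opening': 0.08502172868193261}
scene [[498.9, 0.0, 255.0], [0.0, 498.9, 187.9], [0.0, 0.0, 1.0]] [[0.8875, 0.4606, -0.0125], [0.3958, -0.776, -0.4911], [-0.2359, 0.4309, -0.871]] [-0.5239, -0.1951, 1.4366]
top [[400.8, 0.0, 253.6], [0.0, 400.8, 187.8], [0.0, 0.0, 1.0]] [[0.0078, -0.9998, -0.0198], [-0.998, -0.0066, -0.0627], [0.0625, 0.0202, -0.9978]] [-0.0106, 0.6091, 1.2072]
wrist [[284.9, 0.0, 256.7], [0.0, 284.9, 196.6], [0.0, 0.0, 1.0]] [[0.4343, -0.9007, -0.0016], [-0.8685, -0.4193, 0.2644], [-0.2389, -0.1135, -0.9644]] [-0.4997, -0.0344, 0.3788]
```

View pics/scene0.png

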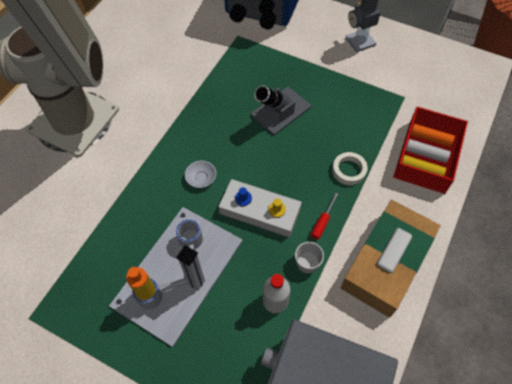

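View pics/top0.png

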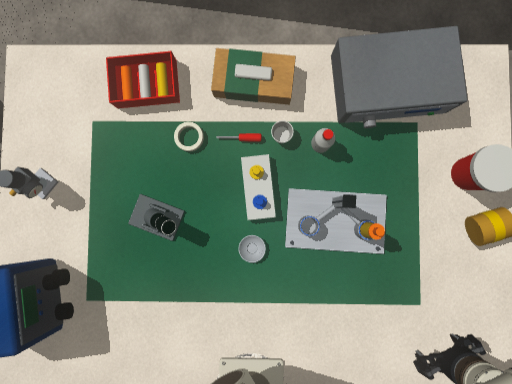

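View pics/wrist0.png

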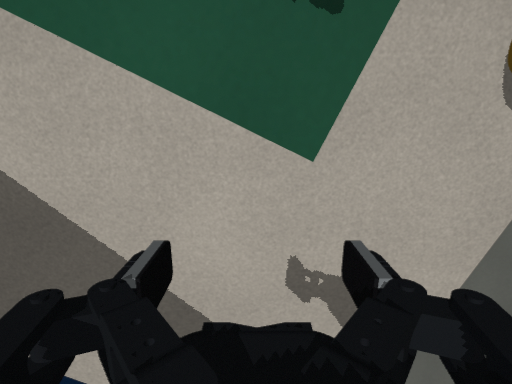

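The scene view shows the rest with the black cartridge at about (270,98), the blue stopper at (243,197) and the empty socket at (188,232). In the top view these are at (160,222), (261,202) and (310,226). I'll zoom in next.

```bash
cat > h.py <<'E'
import numpy as np, cv2
from station import robot, optics
def cast(f,u,v,z):
    K=f["intrinsics"];R=f["R"];t=f["t"]
    d=R.T@np.linalg.inv(K)@np.array([u,v,1.]);c=-R.T@t
    return c+d*(z-c[2])/d[2]
def cloud(f):
    K=f["intrinsics"];Z=f["z_map"];v,u=np.mgrid[:Z.shape[0],:Z.shape[1]]
    P=np.stack([(u-K[0,2])/K[0,0]*Z,(v-K[1,2])/K[1,1]*Z,Z],-1)
    W=(P-f["t"])@f["R"]; W[Z<=0]=np.nan
    return W
def proj(f,X):
    p=f["intrinsics"]@(f["R"]@np.asarray(X,float)+f["t"]);return p[:2]/p[2]
E
python3 - <<'E'
from h import *
f=optics.grab_frame("scene");g=optics.grab_frame("top")
np.savez("pics/s.npz",**f);np.savez("pics/t.npz",**g)
a=f["frame"][70:150,230:330,::-1];b=g["frame"][185:250,115:215,::-1];c=f["frame"][180:300,130:270,::-1];d=g["frame"][145:265,230:395,::-1]
def r(x,s):return cv2.resize(x,None,fx=s,fy=s,interpolation=cv2.INTER_CUBIC)
def pad(x):
    o=np.zeros((300,400,3),np.uint8);s=min(300/x.shape[0],400/x.shape[1]);x=r(x,s);o[:x.shape[0],:x.shape[1]]=x[:300,:400];return o
cv2.imwrite("pics/z1.png",np.vstack([np.hstack([pad(a),pad(b)]),np.hstack([pad(c),pad(d)])]))
E
```

```text
(no output)
```

View pics/z1.png

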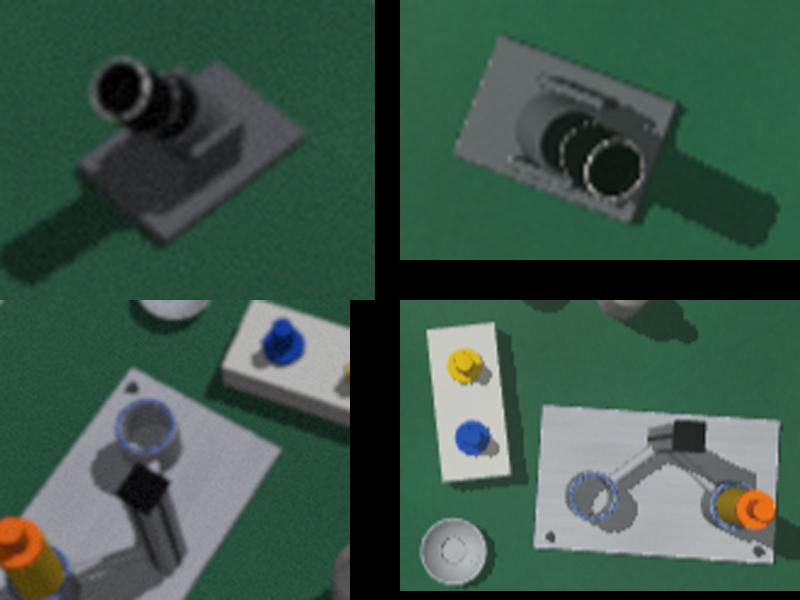

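```bash
cat > m.py <<'E'
from h import *
f=dict(np.load("pics/s.npz"));g=dict(np.load("pics/t.npz"))
def tri(us,ug):
    A=[];b=[]
    for F,u in((f,us),(g,ug)):
        K,R,t=F["intrinsics"],F["R"],F["t"];n=np.linalg.inv(K)@[u[0],u[1],1.]
        d=R.T@n;d/=np.linalg.norm(d);c=-R.T@t;M=np.eye(3)-np.outer(d,d);A.append(M);b.append(M@c)
    X=np.linalg.lstsq(np.vstack(A),np.hstack(b),rcond=None)[0]
    return X,[ (proj(f,X)-us).round(2),(proj(g,X)-ug).round(2)]
E
python3 - <<'E'
from m import *
# rim ring: bright-vs-black within ROI
def ring(F,x0,x1,y0,y1,pt,rad):
    im=cv2.cvtColor(F["frame"],cv2.COLOR_RGB2GRAY)[y0:y1,x0:x1]
    m=((im>95)).astype(np.uint8); ys,xs=np.nonzero(m)
    k=np.hypot(xs+x0-pt[0],ys+y0-pt[1])<rad
    e=cv2.fitEllipse(np.c_[xs[k]+x0,ys[k]+y0].astype(np.float32));print(k.sum(),e);return np.array(e[0])
us=ring(f,245,280,80,110,(262,94),10);ug=ring(g,150,185,210,240,(168,226.7),10)
print(tri(us,ug))
# foot corners top at z=.012
for c in [(102,38),(276,103),(233,220),(55,152)]:
    print(cast(g,115+c[0]/4,185+c[1]/4,.012).round(4))
k=3.75
for c in [(215,62),(304,135),(165,243),(80,165)]:
    print('s',cast(f,230+c[0]/k,70+c[1]/k,.012).round(4))
hsv=cv2.cvtColor(g["frame"],cv2.COLOR_RGB2HSV);hs=cv2.cvtColor(f["frame"],cv2.COLOR_RGB2HSV)
for F,h in((g,hsv),(f,hs)):
    W=cloud(F)
    m=(h[...,0]>105)&(h[...,0]<128)&(h[...,1]>150)&(W[...,0]<.7)&(W[...,0]>.25)&(abs(W[...,1])<.2)
    n,l,s,cc=cv2.connectedComponentsWithStats(m.astype(np.uint8))
    for i in range(1,n):
        if s[i,4]>15:
            P=W[l==i];print(s[i],cc[i].round(1),np.nanmin(P,0).round(3),np.nanmax(P,0).round(3),'knobtop',np.nanmean(P[P[:,2]>np.nanmax(P[:,2])-.012],0).round(4))
E
```

```text
13 ((265.6416320800781, 89.35991668701172), (4.839420318603516, 10.341221809387207), 151.17576599121094)
29 ((168.0839080810547, 227.14706420898438), (13.483878135681152, 16.682302474975586), 25.233198165893555)
(array([0.4983591 , 0.22507465, 0.16014286]), [array([-2.78,  0.4 ]), array([-1.44, -2.24])])
[0.5866 0.3433 0.012 ]
[0.5375 0.2074 0.012 ]
[0.4478 0.2388 0.012 ]
[0.4986 0.3774 0.012 ]
s [0.4999 0.3816 0.012 ]
s [0.5922 0.3469 0.012 ]
s [0.5421 0.2079 0.012 ]
s [0.4522 0.2436 0.012 ]
[253 195  14  14 141] [259.4 201.4] [ 0.547 -0.044  0.04 ] [ 0.586 -0.005  0.087] knobtop [ 0.5677 -0.0237  0.082 ]
[236 188  15  18 194] [242.9 197. ] [ 0.549 -0.041  0.041] [ 0.588 -0.004  0.087] knobtop [ 0.5697 -0.0235  0.0817]
```

```bash
python3 - <<'E'
from m import *
im=cv2.cvtColor(f["frame"],cv2.COLOR_RGB2GRAY)
np.set_printoptions(linewidth=200)
print(im[83:106,250:284])
im=cv2.cvtColor(g["frame"],cv2.COLOR_RGB2GRAY)
print(im[214:238,152:180])
W=cloud(g);Ws=cloud(f)
print((W[222:232,164:172,2]*1000).round(0)); print((Ws[86:102:3,254:272:2,2]*1000).round(0))
E
```

```text
[[ 64  65  65  61  66  61  69  63  62  59  62  62  59  65  65  64  65  63  60  62  63  58  63  60  63  59  66  64  59  58  62  59  62  65]
 [ 57  61  64  63  62  65  60  62  63  64  67  66  72  70  72  63  60  65  63  62  66  61  58  62  66  62  60  63  64  65  62  60  60  57]
 [ 67  68  66  62  60  57  64  62  66  74  86  84  85  98  90  75  70  66  65  60  63  60  59  61  65  66  58  61  58  60  56  61  64  60]
 [ 61  61  64  57  60  64  67  68  70  74  74  68  67  79  80  81  85  79  66  62  60  63  62  64  61  63  61  65  69  63  65  67  57  66]
 [ 63  64  60  64  63  66  70  74  71  53  35  29  27  30  40  62  93  96  72  63  58  61  65  60  62  66  64  72  67  69  60  61  61  61]
 [ 64  60  66  63  63  69  74  65  50  24  13   4   0   7  12  27  71 111  98  62  47  54  62  67  61  63  74  78  76  70  66  57  66  64]
 [ 64  67  62  62  68  79  75  49  21   9   4   8   5   2   0   7  39  86  96  60  35  43  66  72  65  65  65  74  73  65  62  67  67  69]
 [ 61  60  62  63  67  74  66  28  10   6   1   1   1   2   3   0  16  52  92  86  36  26  47  56  53  51  50  48  54  60  60  
[... 4878 characters left out ...]
1.  87.  97. 104. 115.]
 [ 69.  72.  79.  89.  91.  94.  98. 111.]
 [ 74.  77.  83.  84.  92.  94. 103. 109.]
 [ 80.  78.  81.  90.  93. 105. 100. 109.]
 [ 81.  82.  88.  92.  95.  96. 100. 110.]
 [ 87.  87.  91.  95. 100. 102. 104. 113.]
 [ 89.  94.  97.  99. 104. 103. 109. 115.]
 [103. 102. 101. 105. 106. 113. 115. 116.]
 [106. 110. 104. 106. 114. 113. 115. 121.]
 [117. 119. 115. 117. 118. 118. 121. 126.]]
[[  1.  -1.   4. 147. 147. 152. 153.   1.   1.]
 [  8. 138. 139. 134. 128. 124. 124. 152. 146.]
 [  2. 132. 127. 119. 115. 110. 103. 102. 149.]
 [  7. 130. 124. 114. 108. 100.  89. 147. 139.]
 [  7. 131. 125. 112. 103.  89.  nan 135. 133.]
 [  1.   2.   4. 127. 131. 128. 126. 128. 117.]]
```

```bash
python3 - <<'E'
from m import *
X,e=tri(np.array([261.7,93.1]),np.array([168.1,227.2]));print(X.round(4),e)
# nest mouth: bluish ring ellipses
for F,(x0,x1,y0,y1) in((g,(293,330,208,245)),(f,(172,206,215,252))):
    im=F["frame"][y0:y1,x0:x1].astype(int);W=cloud(F)[y0:y1,x0:x1]
    m=(im[...,2]-im[...,0]>25)
    ys,xs=np.nonzero(m);e=cv2.fitEllipse(np.c_[xs+x0,ys+y0].astype(np.float32))
    print(m.sum(),e,np.nanmedian(W[m],0).round(4),cast(F,*e[0],.065).round(4))
    P=W[(abs(W[...,2]-.065)<.006)]
    A=np.c_[2*P[:,:2],np.ones(len(P))];s=np.linalg.lstsq(A,(P[:,:2]**2).sum(1),rcond=None)[0];print('circ',len(P),s[:2].round(4),np.sqrt(s[2]+s[0]**2+s[1]**2).round(4),np.median(P[:,2]))
# cartridge points: rim by depth, dark
for F,c in((g,(168,227)),(f,(262,93))):
    W=cloud(F);y,x=c[1],c[0];w=W[y-16:y+17,x-16:x+25].reshape(-1,3);w=w[np.isfinite(w[:,0])]
    n=np.array([-.339*np.sin(.6),-.941*np.sin(.6),np.cos(.6)]);h=w@n
    k=(h>(X@n)-.004)&(np.linalg.norm(w-X,axis=1)<.03);print(k.sum(),w[k].mean(0).round(4),((w[k].min(0)+w[k].max(0))/2).round(4))
# stopper flange/knobs
for F,h in((g,0),(f,0)):
    hs=cv2.cvtColor(F["frame"],cv2.COLOR_RGB2HSV);W=cloud(F)
    m=(hs[...,0]>105)&(hs[...,0]<128)&(hs[...,1]>150)&(W[...,0]<.6)&(W[...,0]>.53)&(abs(W[...,1]+.024)<.04)
    P=W[m&(W[...,2]>.06)];print(len(P),((P.min(0)+P.max(0))/2).round(4),P.max(0)-P.min(0),P[:,2].max())
    P=W[m];print(((P.min(0)+P.max(0))/2).round(4))
E
```

```text
[0.4929 0.2259 0.143 ] [array([-0.59,  0.1 ]), array([-0.31, -0.47])]
100 ((309.38812255859375, 225.69622802734375), (18.5015811920166, 18.708845138549805), 158.74819946289062) [ 0.496  -0.1728  0.0646] [ 0.4966 -0.171   0.065 ]
circ 118 [ 0.4976 -0.1711] 0.0268 0.06462497882893214
170 ((187.660888671875, 229.9940643310547), (20.35494041442871, 22.813087463378906), 71.51976776123047) [ 0.4967 -0.166   0.0647] [ 0.4975 -0.1682  0.065 ]
circ 198 [ 0.4988 -0.1675] 0.0268 0.06453073883076363
59 [0.4917 0.2256 0.14  ] [0.4933 0.2257 0.1403]
31 [0.496  0.229  0.1433] [0.4932 0.2277 0.1434]
43 [ 0.5671 -0.0235  0.0774] [0.01746924 0.01749976 0.01863402] 0.08668154705166334
[ 0.5668 -0.0247  0.0633]
73 [ 0.57   -0.0219  0.0742] [0.01976392 0.01804095 0.02594504] 0.08719008114211427
[ 0.5685 -0.0225  0.0641]
```

```bash
python3 - <<'E'
from m import *
from scipy.optimize import least_squares
X=np.array([.4935,.2265,.1425]);d=np.array([-.339,-.941,0]);d/=np.linalg.norm(d);s=np.cross([0,0,1],d)
pts=[]
for F in(g,f):
    W=cloud(F);gr=cv2.cvtColor(F["frame"],cv2.COLOR_RGB2GRAY);m=(gr<48)&np.isfinite(W[...,0])
    for lo,hi in((.008,.07),):
        a=d*np.sin(.63)+[0,0,np.cos(.63)]
        r=W-X;h=-(r@a);rad=np.linalg.norm(r+h[...,None]*a,axis=-1)
        k=m&(h>lo)&(h<hi)&(rad<.032)&(rad>.0195);pts.append(W[k]);print(k.sum())
P=np.vstack(pts)
def ax(p):
    a=d*np.sin(p[0])*np.cos(p[1])+s*np.sin(p[0])*np.sin(p[1])+np.array([0,0,np.cos(p[0])]);return a/np.linalg.norm(a)
def fun(p,P):
    a=ax(p);C=X+s*p[2]+np.cross(a,s)*p[3];r=P-C;return np.linalg.norm(r-np.outer(r@a,a),axis=1)-.022
for n,Q in(("top",pts[0]),("sc",pts[1]),("both",P)):
    R=least_squares(fun,[.63,0,0,0],args=(Q,),loss='soft_l1',f_scale=.002);p=R.x
    C=X+s*p[2]+np.cross(ax(p),s)*p[3]
    print(n,len(Q),np.degrees(p[:2]).round(1),C.round(4),ax(p).round(3),np.sqrt(np.mean(fun(p,Q)**2)))
o=robot.get_obs();from scipy.spatial.transform import Rotation as Ro
print(Ro.from_quat(o["ee_rot"]).as_matrix().round(3)); 
E
```

```text
130
173
top 130 [36.3  0.7] [0.4933 0.2273 0.143 ] [-0.193 -0.559  0.806] 0.0013815964219527081
sc 173 [37.9  0.1] [0.4927 0.2263 0.1422] [-0.207 -0.578  0.789] 0.001471527187004156
both 303 [36.8  0.2] [0.493  0.2271 0.1428] [-0.201 -0.564  0.801] 0.001451127873271563
[[-0.     0.435 -0.901]
 [ 0.001 -0.901 -0.435]
 [-1.    -0.001 -0.   ]]
```

```bash
cat > p.py <<'E'
from h import *
from scipy.spatial.transform import Rotation as Ro, Slerp
def Rt(x,y):
    x=np.array(x,float);x/=np.linalg.norm(x);y=np.array(y,float);y-=x*(x@y);y/=np.linalg.norm(y)
    return np.c_[x,y,np.cross(x,y)]
def now():
    o=robot.get_obs();return o,np.array(o["eef_pos"]),Ro.from_quat(o["ee_rot"]).as_matrix()
def plan(p1,R1,n,show=12):
    o,p0,R0=now()
    w=Ro.from_matrix(R0.T@R1).as_rotvec()
    dp=(np.array(p1)-p0)/n
    print("t",round(o["time_s"],2),"p",p0.round(4),"err mm",((np.array(p1)-p0)*1e3).round(1),"tool mm",(R0.T@(np.array(p1)-p0)*1e3).round(1),"rot deg",np.degrees(w).round(2),"F",o["ft_force"].round(1),"op",round(o["opening"],4))
    for k in range(min(n,show)):
        R=R0@Ro.from_rotvec(w*k/n).as_matrix()
        print((R.T@dp/.06).round(2).tolist(),(np.degrees(w)/n/10).round(2).tolist())
a=np.array([-.201,-.564,.801]);a/=np.linalg.norm(a)
M=np.array([.4932,.2268,.1428])
R_rest=Rt(-a,[.34,.94,0])
Rdown=lambda az:Rt([0,0,-1],[np.cos(np.radians(az)),np.sin(np.radians(az)),0])
E
python3 - <<'E'
from p import *
print(R_rest.round(3))
plan([.40,-.05,.27],Rdown(70),16)
E
```

```text
[[ 0.201  0.274  0.94 ]
 [ 0.564  0.752 -0.34 ]
 [-0.801  0.599 -0.004]]
t 0.25 p [ 0.2173 -0.45    0.2389] err mm [182.7 400.   31.1] tool mm [ -30.8 -280.8 -338.5] rot deg [-1.3423e+02 -7.0000e-02  3.0000e-02] F [-0.4 -0.4  0.4] op 0.0853
[-0.03, -0.29, -0.35] [-0.84, -0.0, 0.0]
[-0.03, -0.24, -0.39] [-0.84, -0.0, 0.0]
[-0.03, -0.18, -0.42] [-0.84, -0.0, 0.0]
[-0.03, -0.11, -0.44] [-0.84, -0.0, 0.0]
[-0.03, -0.05, -0.46] [-0.84, -0.0, 0.0]
[-0.03, 0.02, -0.46] [-0.84, -0.0, 0.0]
[-0.03, 0.08, -0.45] [-0.84, -0.0, 0.0]
[-0.03, 0.15, -0.43] [-0.84, -0.0, 0.0]
[-0.03, 0.21, -0.41] [-0.84, -0.0, 0.0]
[-0.03, 0.27, -0.37] [-0.84, -0.0, 0.0]
[-0.03, 0.32, -0.33] [-0.84, -0.0, 0.0]
[-0.03, 0.36, -0.28] [-0.84, -0.0, 0.0]
```

```bash
python3 -m pendant '[[1,-0.03,-0.29,-0.35,-0.84,0,0],[1,-0.03,-0.24,-0.39,-0.84,0,0],[1,-0.03,-0.18,-0.42,-0.84,0,0],[1,-0.03,-0.11,-0.44,-0.84,0,0],[1,-0.03,-0.05,-0.46,-0.84,0,0],[1,-0.03,0.02,-0.46,-0.84,0,0]]' 40; python3 - <<'E'
from p import *
o,_,_=now();print(o["joint_positions"].round(3))
plan([.40,-.05,.27],Rdown(70),11)
E
```

```text
time_s: 1.0
eef_pos: [0.2849, -0.2961, 0.2489]
ee_rot: [0.551, 0.444, -0.551, 0.442]
ft_force: [0.2, 0.1, 0.9]
opening: 0.0856
[-8.050e-01  6.100e-02 -1.840e-01  1.328e+00  1.000e-03  9.820e-01]
t 1.0 p [ 0.2849 -0.2961  0.2489] err mm [115.1 246.1  21.1] tool mm [ -20.7   59.5 -265.2] rot deg [-8.242e+01 -1.700e-01 -1.000e-02] F [0.2 0.1 0.9] op 0.0856
[-0.03, 0.09, -0.4] [-0.75, -0.0, -0.0]
[-0.03, 0.14, -0.39] [-0.75, -0.0, -0.0]
[-0.03, 0.19, -0.36] [-0.75, -0.0, -0.0]
[-0.03, 0.24, -0.34] [-0.75, -0.0, -0.0]
[-0.03, 0.28, -0.3] [-0.75, -0.0, -0.0]
[-0.03, 0.32, -0.26] [-0.75, -0.0, -0.0]
[-0.03, 0.35, -0.22] [-0.75, -0.0, -0.0]
[-0.03, 0.37, -0.17] [-0.75, -0.0, -0.0]
[-0.03, 0.39, -0.12] [-0.75, -0.0, -0.0]
[-0.03, 0.41, -0.07] [-0.75, -0.0, -0.0]
[-0.03, 0.41, -0.02] [-0.75, -0.0, -0.0]
```

```bash
python3 -m pendant '[[1,-0.03,0.09,-0.4,-0.75,0,0],[1,-0.03,0.14,-0.39,-0.75,0,0],[1,-0.03,0.19,-0.36,-0.75,0,0],[1,-0.03,0.24,-0.34,-0.75,0,0],[1,-0.03,0.28,-0.3,-0.75,0,0],[1,-0.03,0.32,-0.26,-0.75,0,0],[1,-0.03,0.35,-0.22,-0.75,0,0],[1,-0.03,0.37,-0.17,-0.75,0,0],[1,-0.03,0.39,-0.12,-0.75,0,0],[1,-0.03,0.41,-0.07,-0.75,0,0]]'; python3 - <<'E'
from p import *
o,_,_=now();print(o["joint_positions"].round(3))
plan(M+a*.09,R_rest,10)
E
```

```text
time_s: 2.25
eef_pos: [0.3876, -0.0624, 0.2679]
ee_rot: [0.153, 0.691, -0.151, 0.69]
ft_force: [1.2, 0.1, -0.1]
opening: 0.0852
[-0.161  0.015 -0.183  1.373  0.002  0.273]
t 2.25 p [ 0.3876 -0.0624  0.2679] err mm [ 87.5 238.5 -53. ] tool mm [ 53.5 253.1 -20.8] rot deg [-4.76  1.72 36.64] F [ 1.2  0.1 -0.1] op 0.0852
[0.09, 0.42, -0.03] [-0.05, 0.02, 0.37]
[0.12, 0.42, -0.03] [-0.05, 0.02, 0.37]
[0.14, 0.41, -0.03] [-0.05, 0.02, 0.37]
[0.17, 0.4, -0.02] [-0.05, 0.02, 0.37]
[0.19, 0.39, -0.02] [-0.05, 0.02, 0.37]
[0.22, 0.37, -0.02] [-0.05, 0.02, 0.37]
[0.24, 0.36, -0.01] [-0.05, 0.02, 0.37]
[0.26, 0.34, -0.01] [-0.05, 0.02, 0.37]
[0.29, 0.33, -0.0] [-0.05, 0.02, 0.37]
[0.31, 0.31, -0.0] [-0.05, 0.02, 0.37]
```

```bash
python3 -m pendant '[[1,0.09,0.42,-0.03,-0.05,0.02,0.37],[1,0.12,0.42,-0.03,-0.05,0.02,0.37],[1,0.14,0.41,-0.03,-0.05,0.02,0.37],[1,0.17,0.4,-0.02,-0.05,0.02,0.37],[1,0.19,0.39,-0.02,-0.05,0.02,0.37],[1,0.22,0.37,-0.02,-0.05,0.02,0.37],[1,0.24,0.36,-0.01,-0.05,0.02,0.37],[1,0.26,0.34,-0.01,-0.05,0.02,0.37],[1,0.29,0.33,0,-0.05,0.02,0.37],[1,0.31,0.31,0,-0.05,0.02,0.37]]'; python3 - <<'E'
from p import *
o,_,_=now();print(o["joint_positions"].round(3))
plan(M+a*.07,R_rest,2)
f=optics.grab_frame("wrist");cv2.imwrite("pics/w1.png",f["frame"][:,:,::-1])
np.savez("pics/w1.npz",**f)
print(proj(f,M),proj(f,M-.04*a), 'cam in tool',now()[2].T@(-f["R"].T@f["t"]-now()[1]))
E
```

```text
time_s: 3.5
eef_pos: [0.477, 0.1868, 0.2173]
ee_rot: [0.341, 0.621, 0.117, 0.696]
ft_force: [0.7, 0.5, -0.6]
opening: 0.0854
[ 0.032  0.093 -0.42   0.786  0.618  0.456]
t 3.5 p [0.477  0.1868 0.2173] err mm [  2.2   0.5 -18.4] tool mm [ 15.2 -10.5   2. ] rot deg [ 0.55 -0.46 -1.51] F [ 0.7  0.5 -0.6] op 0.0854
[0.13, -0.09, 0.02] [0.03, -0.02, -0.08]
[0.13, -0.09, 0.02] [0.03, -0.02, -0.08]
[241.74519026 206.67547032] [242.78704219 194.36622488] cam in tool [-0.13692594  0.00029655 -0.06584743]
```

View pics/w1.png

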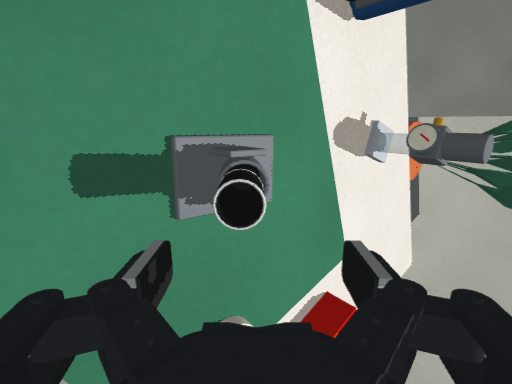

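```bash
cat > ring.py <<'E'
from p import *
def ring(f,lo,c,rad,thr=100,inv=False):
    gr=cv2.cvtColor(f["frame"],cv2.COLOR_RGB2GRAY)
    return gr
E
python3 - <<'E'
from p import *
f=dict(np.load("pics/w1.npz"));gr=cv2.cvtColor(f["frame"],cv2.COLOR_RGB2GRAY)
print(gr[203,205:275]);print(gr[165:240,241])
m=(gr<45).astype(np.uint8);roi=np.zeros_like(m);roi[170:235,205:280]=1
n,l,s,cc=cv2.connectedComponentsWithStats(m&roi)
i=l[205,241];print(s[i],cc[i]);ys,xs=np.nonzero(l==i)
cs,_=cv2.findContours((l==i).astype(np.uint8),cv2.RETR_EXTERNAL,cv2.CHAIN_APPROX_NONE);print(cv2.fitEllipse(cs[0]))
E
```

```text
[ 74  74 120 129 130  87  68  79 134 148 104  48  27  27  16  13  12  14
  16  16  14  15  14  15  13  15  17  14  14  17  17  18  16  18  17  16
  17  17  15  16  14  17  14  15  18  15  16  13  15  15  17  13  16  15
  14  13  18  21 126 192 201 136 107 105 106 105 106 106 106 105]
[ 15  17  17  48  61  23  16  17  16  16  15  18  18  18 171 196 177  64
  23  22  22  22  22  23  19  16  17  15  16  17  17  17  17  17  16  16
  13  13  17  16  15  16  15  15  15  17  16  17  16  15  16  16  16  16
  17  14  16  17  16  15  17  29  73 180 188 110 103 103 102 101 101 102
 101 102 101]
[ 216  183   47   45 1629] [239.21976673 204.5592388 ]
((239.22994995117188, 204.56407165527344), (43.81099319458008, 45.530094146728516), 89.49368286132812)
```

```bash
python3 - <<'E'
from p import *
f=dict(np.load("pics/w1.npz"))
d=f["R"].T@np.array([-2.0,-1.7,0])*1e-3*.7
print(d, M+d, R_rest.T@d)
M2=M+d
plan(M2+a*.02,R_rest,4)
plan(M2-a*.036,R_rest,1)
E
```

```text
[-0.0013854  -0.00047513 -0.00110951] [0.4918146  0.22632487 0.14169049] [ 0.00034226 -0.00140198 -0.00113728]
t 3.55 p [0.4763 0.188  0.2157] err mm [ 11.5  27.  -58. ] tool mm [ 63.7 -13.    2.3] rot deg [ 0.54 -0.61 -1.58] F [ 0.   0.1 -0.3] op 0.0859
[0.27, -0.05, 0.01] [0.01, -0.02, -0.04]
[0.27, -0.05, 0.01] [0.01, -0.02, -0.04]
[0.27, -0.05, 0.01] [0.01, -0.02, -0.04]
[0.27, -0.05, 0.01] [0.01, -0.02, -0.04]
t 3.55 p [0.4763 0.188  0.2157] err mm [  22.7   58.6 -102.9] tool mm [119.6 -14.6   2.9] rot deg [ 0.54 -0.61 -1.58] F [ 0.   0.1 -0.3] op 0.0859
[1.99, -0.24, 0.05] [0.05, -0.06, -0.16]
```

```bash
sed -i 's/^M=.*/M=np.array([.4918,.2263,.1417])/' p.py; python3 -m pendant '[[1,0.1,-0.22,0.04,0.05,-0.06,-0.16],[1,0.3,0,0,0,0,0],[1,0.3,0,0,0,0,0],[1,0.2,0,0,0,0,0]]'; python3 - <<'E'
from p import *
plan(M-a*.036,R_rest,3)
f=optics.grab_frame("wrist");cv2.imwrite("pics/w2.png",f["frame"][:,:,::-1])
print(proj(f,M),proj(f,M-.04*a))
E
```

```text
time_s: 4.05
eef_pos: [0.4862, 0.2052, 0.1619]
ee_rot: [0.334, 0.624, 0.099, 0.7]
ft_force: [0.5, -0.3, -1.2]
opening: 0.0855
t 4.05 p [0.4862 0.2052 0.1619] err mm [ 12.8  41.4 -49. ] tool mm [65.1  5.9 -2.2] rot deg [-0.13  0.23  0.53] F [ 0.5 -0.3 -1.2] op 0.0855
[0.36, 0.03, -0.01] [-0.0, 0.01, 0.02]
[0.36, 0.03, -0.01] [-0.0, 0.01, 0.02]
[0.36, 0.03, -0.01] [-0.0, 0.01, 0.02]
[266.1887922  226.82618159] [264.9913977  207.09832038]
```

View pics/w2.png

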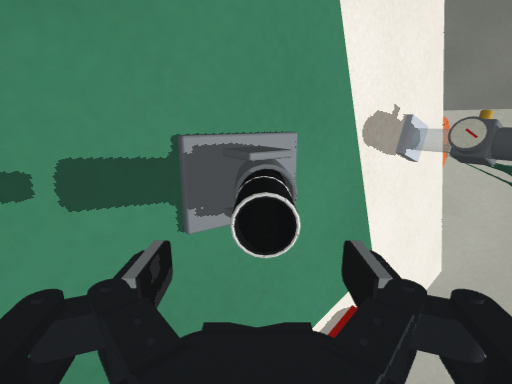

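The mouth is centred at about (266,225), within 2 px of the prediction (266,227). I'll correct about 6 mm sideways and advance.

```bash
python3 -m pendant '[[1,0.05,0.11,-0.04,0,0.02,0.05],[1,0.3,0,0,0,0,0],[1,0.3,0,0,0,0,0],[1,0.2,0,0,0,0,0],[1,0,0,0,0,0,0]]'; python3 - <<'E'
from p import *
plan(M-a*.036,R_rest,1)
E
```

```text
time_s: 4.72
eef_pos: [0.4976, 0.241, 0.1254]
ee_rot: [0.337, 0.623, 0.103, 0.699]
ft_force: [-0.3, -0.0, 0.1]
opening: 0.0851
t 4.72 p [0.4976 0.241  0.1254] err mm [  1.4   5.6 -12.5] tool mm [13.5 -2.9 -0.6] rot deg [-0.11  0.15 -0.04] F [-0.3 -0.   0.1] op 0.0851
[0.22, -0.05, -0.01] [-0.01, 0.01, -0.0]
```

```bash
python3 -m pendant '[[1,0.15,-0.05,-0.01,0,0.01,0],[1,0.08,0,0,0,0,0],[1,0,0,0,0,0,0]]'; python3 - <<'E'
from p import *
plan(M-a*.036,R_rest,1)
f=optics.grab_frame("wrist");cv2.imwrite("pics/w3.png",f["frame"][:,:,::-1])
E
```

```text
time_s: 5.1
eef_pos: [0.4998, 0.2467, 0.1128]
ee_rot: [0.337, 0.623, 0.103, 0.699]
ft_force: [0.5, 0.1, -0.8]
opening: 0.0852
t 5.1 p [0.4998 0.2467 0.1128] err mm [-0.8 -0.1  0.1] tool mm [-0.2 -0.2 -0.7] rot deg [-0.09  0.13 -0.08] F [ 0.5  0.1 -0.8] op 0.0852
[-0.0, -0.0, -0.01] [-0.01, 0.01, -0.01]
```

View pics/w3.png

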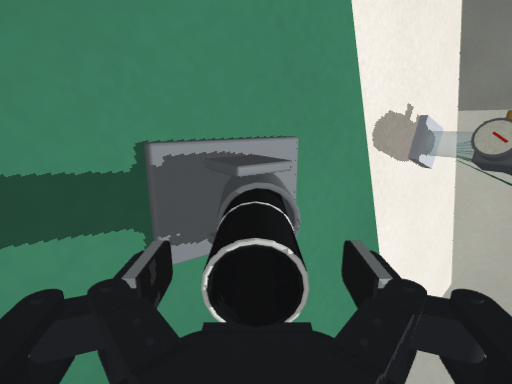

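The mouth is at (255,283), centred between the jaws. Closing now.

```bash
python3 -m pendant '[[-1,0,0,0,0,0,0],[-1,0,0,0,0,0,0],[-1,0,0,0,0,0,0],[-1,0,0,0,0,0,0],[-1,0,0,0,0,0,0],[-1,0,0,0,0,0,0],[-1,0,0,0,0,0,0],[-1,0,0,0,0,0,0]]' 50; python3 - <<'E'
from p import *
plan(M+a*.06,R_rest,8)
E
```

```text
time_s: 6.15
eef_pos: [0.5, 0.2461, 0.1133]
ee_rot: [0.337, 0.622, 0.103, 0.699]
ft_force: [-0.9, -1.0, 0.0]
opening: 0.0419
t 6.15 p [0.5    0.2461 0.1133] err mm [-20.2 -53.6  76.4] tool mm [-95.5  -0.   -0.7] rot deg [-0.12  0.2  -0.07] F [-0.9 -1.   0. ] op 0.0419
[-0.2, -0.0, -0.0] [-0.0, 0.0, -0.0]
[-0.2, -0.0, -0.0] [-0.0, 0.0, -0.0]
[-0.2, -0.0, -0.0] [-0.0, 0.0, -0.0]
[-0.2, -0.0, -0.0] [-0.0, 0.0, -0.0]
[-0.2, -0.0, -0.0] [-0.0, 0.0, -0.0]
[-0.2, -0.0, -0.0] [-0.0, 0.0, -0.0]
[-0.2, -0.0, -0.0] [-0.0, 0.0, -0.0]
[-0.2, -0.0, -0.0] [-0.0, 0.0, -0.0]
```

```bash
python3 -m pendant '[[-1,-0.15,0,0,0,0,0],[-1,-0.2,0,0,0,0,0],[-1,-0.2,0,0,0,0,0],[-1,-0.2,0,0,0,0,0],[-1,-0.25,0,0,0,0,0],[-1,-0.25,0,0,0,0,0],[-1,-0.25,0,0,0,0,0],[-1,-0.25,0,0,0,0,0],[-1,-0.2,0,0,0,0,0]]'; python3 - <<'E'
from p import *
plan([.45,.10,.30],Rdown(80),10)
f=optics.grab_frame("scene");cv2.imwrite("pics/s2.png",f["frame"][:,:,::-1])
E
```

```text
time_s: 7.28
eef_pos: [0.4729, 0.1741, 0.2131]
ee_rot: [0.337, 0.622, 0.101, 0.699]
ft_force: [1.0, -0.1, -2.7]
opening: 0.0417
t 7.28 p [0.4729 0.1741 0.2131] err mm [-22.9 -74.1  86.9] tool mm [-116.   -10.3    4.1] rot deg [ -9.93   3.2  -36.55] F [ 1.  -0.1 -2.7] op 0.0417
[-0.19, -0.02, 0.01] [-0.1, 0.03, -0.37]
[-0.19, -0.03, 0.01] [-0.1, 0.03, -0.37]
[-0.19, -0.04, 0.0] [-0.1, 0.03, -0.37]
[-0.19, -0.05, 0.0] [-0.1, 0.03, -0.37]
[-0.18, -0.07, -0.0] [-0.1, 0.03, -0.37]
[-0.18, -0.08, -0.0] [-0.1, 0.03, -0.37]
[-0.17, -0.09, -0.0] [-0.1, 0.03, -0.37]
[-0.17, -0.1, -0.01] [-0.1, 0.03, -0.37]
[-0.16, -0.11, -0.01] [-0.1, 0.03, -0.37]
[-0.15, -0.12, -0.01] [-0.1, 0.03, -0.37]
```

View pics/s2.png

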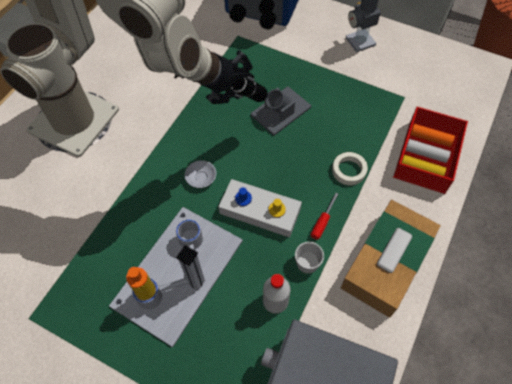

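```bash
python3 -m pendant '[[-1,-0.19,-0.02,0.01,-0.1,0.03,-0.37],[-1,-0.19,-0.03,0.01,-0.1,0.03,-0.37],[-1,-0.19,-0.04,0,-0.1,0.03,-0.37],[-1,-0.19,-0.05,0,-0.1,0.03,-0.37],[-1,-0.18,-0.07,0,-0.1,0.03,-0.37],[-1,-0.18,-0.08,0,-0.1,0.03,-0.37],[-1,-0.17,-0.09,0,-0.1,0.03,-0.37],[-1,-0.17,-0.1,-0.01,-0.1,0.03,-0.37],[-1,-0.16,-0.11,-0.01,-0.1,0.03,-0.37],[-1,-0.15,-0.12,-0.01,-0.1,0.03,-0.37]]'; python3 - <<'E'
from p import *
plan([.498,-.168,.26],Rdown(86),10)
E
```

```text
time_s: 8.57
eef_pos: [0.4463, 0.0934, 0.3066]
ee_rot: [0.052, 0.704, -0.072, 0.704]
ft_force: [-0.6, -0.4, -1.6]
opening: 0.042
t 8.57 p [0.4463 0.0934 0.3066] err mm [  51.7 -261.4  -46.6] tool mm [  53.9 -246.8   96.7] rot deg [-6.1   0.03  1.65] F [-0.6 -0.4 -1.6] op 0.042
[0.09, -0.41, 0.16] [-0.06, 0.0, 0.02]
[0.09, -0.41, 0.16] [-0.06, 0.0, 0.02]
[0.09, -0.42, 0.15] [-0.06, 0.0, 0.02]
[0.09, -0.42, 0.15] [-0.06, 0.0, 0.02]
[0.09, -0.42, 0.14] [-0.06, 0.0, 0.02]
[0.08, -0.42, 0.14] [-0.06, 0.0, 0.02]
[0.08, -0.42, 0.13] [-0.06, 0.0, 0.02]
[0.08, -0.42, 0.13] [-0.06, 0.0, 0.02]
[0.08, -0.43, 0.13] [-0.06, 0.0, 0.02]
[0.08, -0.43, 0.12] [-0.06, 0.0, 0.02]
```

```bash
python3 -m pendant '[[-1,0.09,-0.41,0.16,-0.06,0,0.02],[-1,0.09,-0.41,0.16,-0.06,0,0.02],[-1,0.09,-0.42,0.15,-0.06,0,0.02],[-1,0.09,-0.42,0.15,-0.06,0,0.02],[-1,0.09,-0.42,0.14,-0.06,0,0.02],[-1,0.08,-0.42,0.14,-0.06,0,0.02],[-1,0.08,-0.42,0.13,-0.06,0,0.02],[-1,0.08,-0.42,0.13,-0.06,0,0.02],[-1,0.08,-0.43,0.13,-0.06,0,0.02],[-1,0.08,-0.43,0.12,-0.06,0,0.02],[-1,0,0,0,0,0,0]]'; python3 - <<'E'
from p import *
plan([.498,-.168,.21],Rdown(86),2)
for n in("wrist","scene","top"):
    f=optics.grab_frame(n);cv2.imwrite(f"pics/{n}4.png",f["frame"][:,:,::-1]);np.savez(f"pics/{n}4.npz",**f)
    o,p,R=now()
    print(n,[proj(f,q).round(1).tolist() for q in(p-R[:,0]*.036,p+R[:,0]*.094,[.498,-.1695,.065],[.498,-.1695,.015])])
a=cv2.imread("pics/scene4.png")[150:270,120:260];b=cv2.imread("pics/top4.png")[165:255,260:365]
cv2.imwrite("pics/z4.png",np.hstack([cv2.resize(a,(350,300),interpolation=2),cv2.resize(b,(350,300),interpolation=2)]))
E
```

```text
time_s: 9.95
eef_pos: [0.4981, -0.1754, 0.2594]
ee_rot: [0.029, 0.705, -0.019, 0.708]
ft_force: [0.5, 0.2, -1.5]
opening: 0.0421
t 9.95 p [ 0.4981 -0.1754  0.2594] err mm [ -0.1   7.4 -49.4] tool mm [49.5  6.7 -0.8] rot deg [ 0.1   0.25 -0.82] F [ 0.5  0.2 -1.5] op 0.0421
[0.41, 0.06, -0.01] [0.01, 0.01, -0.04]
[0.41, 0.06, -0.01] [0.01, 0.01, -0.04]
wrist [[260.6, 292.6], [258.6, 201.0], [260.0, 176.1], [259.1, 168.7]]
scene [[171.0, 183.8], [181.1, 212.7], [187.6, 230.5], [190.2, 239.0]]
top [[322.5, 228.2], [314.4, 226.1], [308.9, 225.2], [306.9, 224.7]]
```

View pics/wrist4.png

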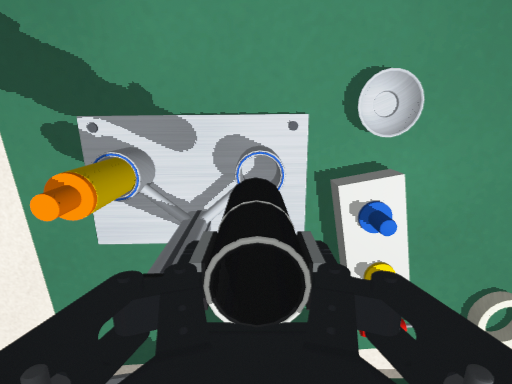

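View pics/z4.png

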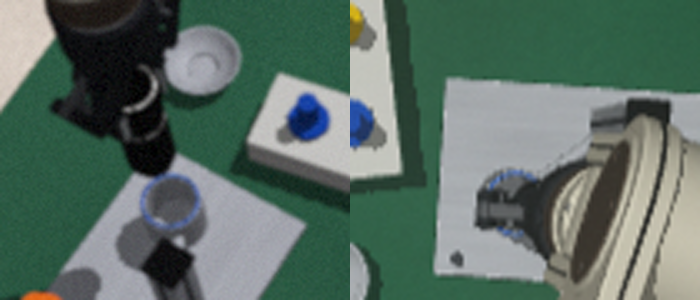

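```bash
cat > c.py <<'E'
from p import *
def circ3(P,n):
    # circle fit in plane perpendicular to n (approx), return centre
    n=n/np.linalg.norm(n);u=np.cross(n,[1,0,0]);u/=np.linalg.norm(u);v=np.cross(n,u)
    A=np.c_[2*(P@u),2*(P@v),np.ones(len(P))];q=(P@u)**2+(P@v)**2
    s=np.linalg.lstsq(A,q,rcond=None)[0];return u*s[0]+v*s[1]+n*np.median(P@n),np.sqrt(s[2]+s[0]**2+s[1]**2)
E
python3 - <<'E'
from c import *
o,p,R=now()
f=dict(np.load("pics/wrist4.npz"));W=cloud(f)
T=(W-p)@R  # tool coords
gr=cv2.cvtColor(f["frame"],cv2.COLOR_RGB2GRAY).astype(int);im=f["frame"].astype(int)
# rim: depth near tool x -0.036
m=np.zeros(gr.shape,bool);m[225:335,195:320]=1
x=T[...,0]
k=m&(abs(x+.036)<.01)&(gr>70)&(np.hypot(T[...,1],T[...,2])<.028)
print(k.sum(),np.percentile(x[k],[5,50,95]))
P=T[k];P=P[abs(P[:,0]-np.median(P[:,0]))<.004];print('rim tool',*circ3(P,np.array([1.,0,0])))
m=(im[...,2]-im[...,0]>40)&(abs(W[...,2]-.065)<.01);m[:, :225]=0;m[:,300:]=0;m[:140]=0;m[200:]=0
P=W[m];print(m.sum(),'nest world',*circ3(P,np.array([0,0,1.])))
# black cartridge surface points
k=(gr<60)&(x>-.03)&(x<.085)&(np.hypot(T[...,1],T[...,2])<.027)&(np.hypot(T[...,1],T[...,2])>.015)
k[:170]=0;k[:,:210]=0;k[:,310:]=0
from scipy.optimize import least_squares
Q=T[k];print(len(Q))
def fun(s):
    return np.hypot(Q[:,1]-s[0]-s[2]*Q[:,0],Q[:,2]-s[1]-s[3]*Q[:,0])-.022
r=least_squares(fun,[0,0,0,0],loss='soft_l1',f_scale=.001);print('axis tool: y,z at tcp mm',r.x[:2]*1e3,'tilt deg',np.degrees(r.x[2:]),'nose end',np.percentile(Q[:,0],99), 'rms',np.sqrt(np.mean(r.fun**2)), 'nose pt mm',(r.x[:2]+r.x[2:]*.094)*1e3,'rim',(r.x[:2]-r.x[2:]*.036)*1e3)
g=dict(np.load("pics/scene4.npz"));W=cloud(g);T=(W-p)@R;gr=cv2.cvtColor(g["frame"],cv2.COLOR_RGB2GRAY).astype(int)
k=(gr<60)&(T[...,0]>.01)&(T[...,0]<.1)&(np.hypot(T[...,1],T[...,2])<.028)
Q=T[k];print(len(Q));
r=least_squares(fun,[0,0,0,0],loss='soft_l1',f_scale=.001);print('scene axis',r.x[:2]*1e3,np.degrees(r.x[2:]),'rms',np.sqrt(np.mean(r.fun**2)),'nose pt',(r.x[:2]+r.x[2:]*.094)*1e3, 'end',np.percentile(Q[:,0],98))
im=g["frame"].astype(int);m=(im[...,2]-im[...,0]>25)&(abs(W[...,2]-.065)<.008)&(abs(W[...,0]-.497)<.04)&(abs(W[...,1]+.168)<.04)
print('nest world scene',m.sum(),*circ3(W[m],np.array([0,0,1.])))
E
```

```text
1577 [-0.03425768 -0.03317057 -0.03052024]
 ** On entry to DLASCL parameter number  4 had an illegal value
 ** On entry to DLASCL parameter number  4 had an illegal valuec.py:4: RuntimeWarning: invalid value encountered in divide
  n=n/np.linalg.norm(n);u=np.cross(n,[1,0,0]);u/=np.linalg.norm(u);v=np.cross(n,u)
Traceback (most recent call last):
  File "c.py", line 6, in circ3
    s=np.linalg.lstsq(A,q,rcond=None)[0];return u*s[0]+v*s[1]+n*np.median(P@n),np.sqrt(s[2]+s[0]**2+s[1]**2)
      ~~~~~~~~~~~~~~~^^^^^^^^^^^^^^^^
numpy.linalg.LinAlgError: SVD did not converge in Linear Least Squares
```

```bash
sed -i 's/u=np.cross(n,\[1,0,0\])/u=np.cross(n,[.3,.9,.1])/' c.py; cat > inhand.py <<'E'
from c import *
from scipy.optimize import least_squares
def measure(wf,sf):
    o,p,R=now()
    f=wf;W=cloud(f);T=(W-p)@R
    gr=cv2.cvtColor(f["frame"],cv2.COLOR_RGB2GRAY).astype(int);im=f["frame"].astype(int);x=T[...,0]
    m=np.zeros(gr.shape,bool);m[225:335,195:320]=1
    k=m&(abs(x+.034)<.004)&(gr>70)&(np.hypot(T[...,1],T[...,2])<.028)
    print('rim tool',k.sum(),*circ3(T[k],np.array([1.,0,0])))
    m=(im[...,2]-im[...,0]>40)&(abs(W[...,2]-.065)<.01)&(np.hypot(W[...,0]-.497,W[...,1]+.169)<.045)
    if m.sum()>10: c,r=circ3(W[m],np.array([0,0,1.]));print(m.sum(),'nest world',c,r,'in tool',(c-p)@R*1e3)
    def fit(k):
        Q=T[k]
        fun=lambda s:np.hypot(Q[:,1]-s[0]-s[2]*Q[:,0],Q[:,2]-s[1]-s[3]*Q[:,0])-.022
        r=least_squares(fun,[0,0,0,0],loss='soft_l1',f_scale=.001)
        print('axis',len(Q),'y,z mm',r.x[:2]*1e3,'tilt',np.degrees(r.x[2:]),'end',np.percentile(Q[:,0],98),'rms',np.sqrt(np.mean(r.fun**2)),'nose',(r.x[:2]+r.x[2:]*.096)*1e3)
    rad=np.hypot(T[...,1],T[...,2])
    k=(gr<60)&(x>-.03)&(x<.078)&(rad<.027)&(rad>.015);k[:170]=0;k[:,:210]=0;k[:,310:]=0
    fit(k)
    W=cloud(sf);T=(W-p)@R;gr=cv2.cvtColor(sf["frame"],cv2.COLOR_RGB2GRAY).astype(int)
    k=(gr<60)&(T[...,0]>.01)&(T[...,0]<.08)&(np.hypot(T[...,1],T[...,2])<.028);fit(k)
    im=sf["frame"].astype(int);m=(im[...,2]-im[...,0]>25)&(abs(W[...,2]-.065)<.008)&(abs(W[...,0]-.497)<.04)&(abs(W[...,1]+.168)<.04)
    c,r=circ3(W[m],np.array([0,0,1.]));print(m.sum(),'nest world scene',c,r,'in tool',(c-p)@R*1e3)
E
python3 - <<'E'
from inhand import *
np.set_printoptions(precision=4,suppress=True)
measure(dict(np.load("pics/wrist4.npz")),dict(np.load("pics/scene4.npz")))
E
```

```text
rim tool 1521 [-0.0332 -0.0023 -0.0015] 0.020698030459158405
221 nest world [ 0.4969 -0.1697  0.0663] 0.026724336182668423 in tool [193.9719   0.9547  -2.5878]
axis 8102 y,z mm [-1.5222 -3.8177] tilt [-1.3854  2.5089] end 0.06564144734800623 rms 0.002286130304107208 nose [-3.8434  0.386 ]
axis 329 y,z mm [-0.0232 -0.1502] tilt [ 0.3914 -0.4105] end 0.07884410002896025 rms 0.0013464751825739707 nose [ 0.6325 -0.8381]
162 nest world scene [ 0.498  -0.1677  0.0652] 0.026840131697022946 in tool [195.073    3.0162  -1.6137]
```

```bash
python3 - <<'E'
from inhand import *
np.set_printoptions(precision=4,suppress=True)
f=dict(np.load("pics/wrist4.npz"));o,p,R=now()
gr=cv2.cvtColor(f["frame"],cv2.COLOR_RGB2GRAY).astype(int)
m=(gr<45).astype(np.uint8)
# mouth interior
roi=np.zeros_like(m);roi[240:325,205:312]=1
n,l,s,cc=cv2.connectedComponentsWithStats(m&roi);i=l[285,257]
cs,_=cv2.findContours((l==i).astype(np.uint8),cv2.RETR_EXTERNAL,cv2.CHAIN_APPROX_NONE);e=cv2.fitEllipse(cs[0]);print(s[i],e)
def ct(u,v,x):
    d=R.T@f["R"].T@np.linalg.inv(f["intrinsics"])@[u,v,1.];c=R.T@(-f["R"].T@f["t"]-p);return c+d*(x-c[0])/d[0]
for x in(-.034,-.036,-.038):print(ct(*e[0],x)*1e3, (ct(e[0][0]+e[1][1]/2,e[0][1],x)-ct(e[0][0]-e[1][1]/2,e[0][1],x))*1e3)
for r in range(178,236,4):
    b=np.nonzero(m[r,215:305])[0]+215;print(r,b.min(),b.max(),(b.min()+b.max())/2)
E
```

```text
[ 205  243  107   82 6523] ((257.57147216796875, 289.435546875), (87.3504638671875, 110.75857543945312), 90.06708526611328)
[-34.      -2.2819  -0.5038] [ 0.     44.3853  0.1426]
[-36.      -2.2834  -1.8189] [ 0.     43.5005  0.1398]
[-38.      -2.2848  -3.134 ] [ 0.     42.6157  0.1369]
178 252 258 255.0
182 242 270 256.0
186 236 275 255.5
190 233 277 255.0
194 231 280 255.5
198 230 281 255.5
202 228 283 255.5
206 227 284 255.5
210 226 286 256.0
214 224 284 254.0
218 225 287 256.0
222 223 289 256.0
226 221 292 256.5
230 219 293 256.0
234 215 301 258.0
```

```bash
python3 - <<'E'
from inhand import *
f=dict(np.load("pics/wrist4.npz"));o,p,R=now();print(p)
gr=cv2.cvtColor(f["frame"],cv2.COLOR_RGB2GRAY).astype(int)
P=lambda x,y,z:proj(f,p+R@np.array([x,y,z])).round(1)
for x in(.092,.096):
  for z in(0,-.002):print(x,z,P(x,-.0023,z-.018),P(x-.012,-.0023,z-.022))
for r in(-.036,-.034):print('rim far/near edges outer',r,P(r,-.0023,-.022),P(r,-.0023,.022))
print(gr[170:190,255]);print(gr[228:250,257]);print(gr[300:332,257])
E
```

```text
[ 0.49816992 -0.17352143  0.26024903]
0.092 0 [257.1 180.7] [257.1 178.9]
0.092 -0.002 [257.1 178.3] [257.1 176.3]
0.096 0 [257.1 179.7] [257.1 177.9]
0.096 -0.002 [257.1 177.3] [257.1 175.3]
rim far/near edges outer -0.036 [257.4 242. ] [257.7 339.9]
rim far/near edges outer -0.034 [257.4 239.8] [257.7 336.4]
[131 129 130 131 130 130 127  79  26  15  15  17  15  17  16  15  15  15
  15  15]
[ 17  16  14  14  15  17  15  17 117 134 142 154 149 142 103  33  19  18
  16  15  16  17]
[17 16 17 18 16 17 16 16 16 15 16 16 17 17 15 14 15 16 16 15 16 17 17 16
 16 28 31 28 26 25 25 24]
```

```bash
python3 -m pendant '[[-1,0.2,0.05,-0.02,0.01,0.02,-0.08],[-1,0.4,0,0,0,0,0],[-1,0.4,0,0,0,0,0],[-1,0.3,0,0,0,0,0],[-1,0.1,0,0,0,0,0],[-1,0,0,0,0,0,0]]'; python3 - <<'E'
from inhand import *
np.set_printoptions(precision=4,suppress=True)
plan([.4973,-.1707,.172],Rdown(86),1)
fs={n:optics.grab_frame(n) for n in("wrist","scene")}
measure(fs["wrist"],fs["scene"])
cv2.imwrite("pics/w5.png",fs["wrist"]["frame"][...,::-1]);cv2.imwrite("pics/s5.png",cv2.resize(fs["scene"]["frame"][150:270,120:260,::-1],(700,600),interpolation=2))
E
```

```text
time_s: 10.85
eef_pos: [0.4964, -0.1638, 0.173]
ee_rot: [0.021, 0.706, -0.021, 0.707]
ft_force: [0.0, -0.4, -0.6]
opening: 0.042
t 10.85 p [ 0.4964 -0.1638  0.173 ] err mm [ 0.9 -6.9 -1. ] tool mm [ 1.  -6.9  1.3] rot deg [0.61 0.1  0.03] F [ 0.  -0.4 -0.6] op 0.042
[0.02, -0.11, 0.02] [0.06, 0.01, 0.0]
rim tool 1593 [-0.0332 -0.0002 -0.0021] 0.020741831167119133
323 nest world [ 0.4968 -0.1697  0.0664] 0.02676461382604803 in tool [107.4244  -5.4127  -0.2347]
axis 8682 y,z mm [-0.7519 -4.8205] tilt [-0.6742  2.7891] end 0.06438383407907913 rms 0.0023699769382284756 nose [-1.8815 -0.1472]
axis 256 y,z mm [ 1.4784 -0.6028] tilt [0.6165 0.0746] end 0.07798495541292205 rms 0.0014443524719387237 nose [ 2.5113 -0.4779]
84 nest world scene [ 0.4984 -0.1679  0.0656] 0.02680981244304838 in tool [108.22    -3.4992   1.2688]
```

View pics/w5.png

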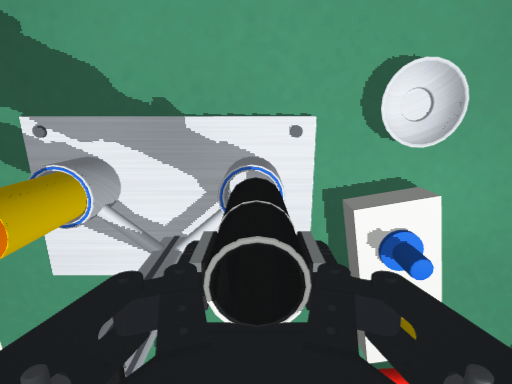

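View pics/s5.png

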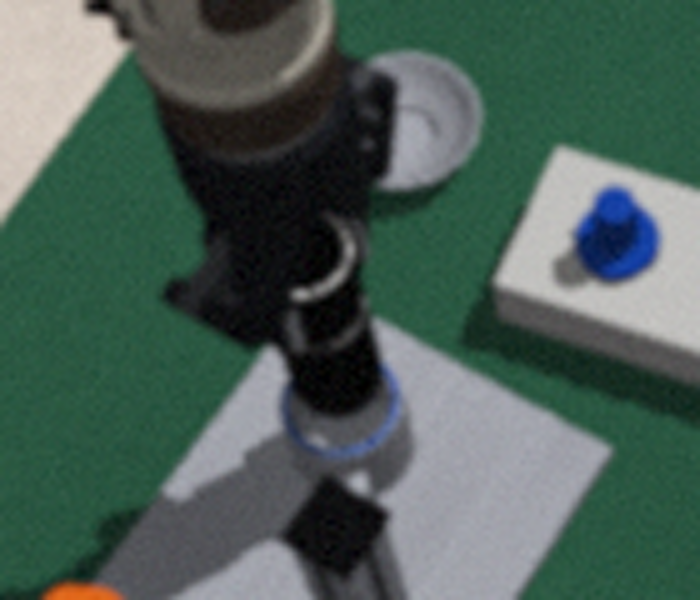

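```bash
python3 -m pendant '[[-1,0,-0.08,0.03,0.06,0.01,0],[-1,0,0,0,0,0,0],[-1,0,0,0,0,0,0]]'; python3 - <<'E'
from p import *
plan([.498,-.169,.157],Rdown(86),1)
E
```

```text
time_s: 11.32
eef_pos: [0.4999, -0.1701, 0.1757]
ee_rot: [0.024, 0.705, -0.026, 0.708]
ft_force: [-0.1, 0.9, -0.9]
opening: 0.0421
t 11.32 p [ 0.4999 -0.1701  0.1757] err mm [ -1.9   1.1 -18.7] tool mm [18.7  1.  -2. ] rot deg [-0.07  0.3   0.12] F [-0.1  0.9 -0.9] op 0.0421
[0.31, 0.02, -0.03] [-0.01, 0.03, 0.01]
```

```bash
python3 -m pendant '[[-1,0.1,0.01,-0.03,0,0.03,0.01],[-1,0.12,0,0,0,0,0],[-1,0.06,0,0,0,0,0],[-1,0,0,0,0,0,0]]'; python3 - <<'E'
from p import *
plan([.498,-.169,.149],Rdown(86),1)
fs={n:optics.grab_frame(n) for n in("wrist","scene")}
a=cv2.resize(fs["wrist"]["frame"][130:250,200:320,::-1],(400,400),interpolation=2);b=cv2.resize(fs["scene"]["frame"][190:260,150:220,::-1],(400,400),interpolation=2)
cv2.imwrite("pics/z6.png",np.hstack([a,b]))
E
```

```text
time_s: 11.82
eef_pos: [0.4976, -0.1693, 0.1573]
ee_rot: [0.025, 0.707, -0.025, 0.706]
ft_force: [-0.1, 0.5, -2.3]
opening: 0.0422
t 11.82 p [ 0.4976 -0.1693  0.1573] err mm [ 0.4  0.3 -8.3] tool mm [8.3 0.3 0.3] rot deg [-0.09 -0.07 -0.  ] F [-0.1  0.5 -2.3] op 0.0422
[0.14, 0.01, 0.01] [-0.01, -0.01, -0.0]
```

View pics/z6.png

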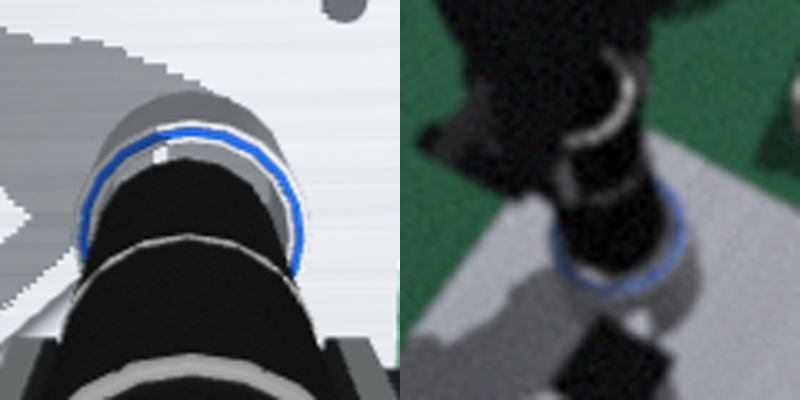

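```bash
python3 -m pendant '[[-1,0.08,0.015,0.005,0,0,0],[-1,0.08,0,0,0,0,0],[-1,0.08,0,0,0,0,0]]'; python3 - <<'E'
from p import *
plan([.498,-.168,.135],Rdown(86),1)
fs={n:optics.grab_frame(n) for n in("wrist","scene")}
a=cv2.resize(fs["wrist"]["frame"][130:250,200:320,::-1],(400,400),interpolation=2);b=cv2.resize(fs["scene"]["frame"][190:260,150:220,::-1],(400,400),interpolation=2)
cv2.imwrite("pics/z7.png",np.hstack([a,b]))
E
```

```text
time_s: 12.3
eef_pos: [0.4989, -0.1686, 0.1431]
ee_rot: [0.025, 0.706, -0.025, 0.707]
ft_force: [0.1, -0.4, -1.1]
opening: 0.0415
t 12.3 p [ 0.4989 -0.1686  0.1431] err mm [-0.9  0.6 -8.1] tool mm [ 8.1  0.5 -0.9] rot deg [-0.09  0.07  0.03] F [ 0.1 -0.4 -1.1] op 0.0415
[0.14, 0.01, -0.02] [-0.01, 0.01, 0.0]
```

View pics/z7.png

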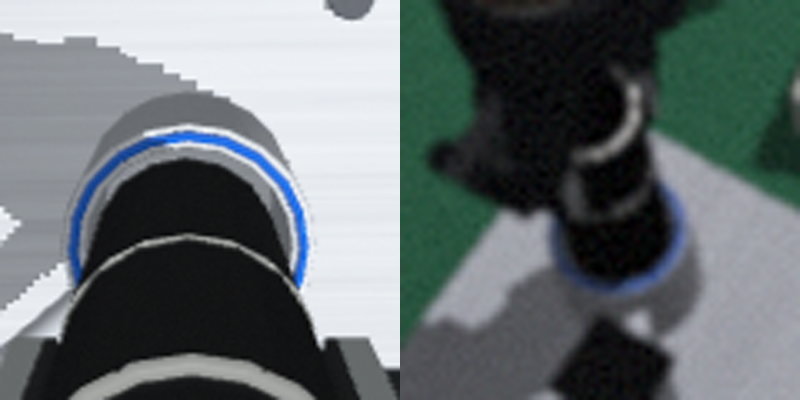

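```bash
python3 -m pendant '[[-1,0.08,0.01,-0.01,0,0,0],[-1,0.08,0,0,0,0,0],[-1,0.08,0,0,0,0,0],[-1,0.06,0,0,0,0,0]]'; python3 - <<'E'
from p import *
plan([.498,-.168,.112],Rdown(86),1)
E
```

```text
time_s: 12.9
eef_pos: [0.498, -0.1678, 0.1236]
ee_rot: [0.025, 0.707, -0.025, 0.707]
ft_force: [0.2, -0.6, -0.7]
opening: 0.0418
t 12.9 p [ 0.498  -0.1678  0.1236] err mm [  0.   -0.2 -11.6] tool mm [11.6 -0.2  0. ] rot deg [-0.09  0.01  0.01] F [ 0.2 -0.6 -0.7] op 0.0418
[0.19, -0.0, 0.0] [-0.01, 0.0, 0.0]
```

```bash
python3 -m pendant '[[-1,0.06,0,0,0,0,0],[-1,0.05,0,0,0,0,0],[-1,0.03,0,0,0,0,0],[-1,0,0,0,0,0,0]]'; python3 - <<'E'
from p import *
plan([.498,-.168,.112],Rdown(86),1)
E
```

```text
time_s: 13.4
eef_pos: [0.4978, -0.1678, 0.1144]
ee_rot: [0.025, 0.707, -0.025, 0.707]
ft_force: [0.6, -0.7, -0.5]
opening: 0.042
t 13.4 p [ 0.4978 -0.1678  0.1144] err mm [ 0.2 -0.2 -2.4] tool mm [ 2.4 -0.2  0.2] rot deg [-0.09 -0.01  0.01] F [ 0.6 -0.7 -0.5] op 0.042
[0.04, -0.0, 0.0] [-0.01, -0.0, 0.0]
```

```bash
python3 -m pendant '[[-1,0.03,0,0,0,0,0],[-1,0,0,0,0,0,0]]'; python3 -m pendant '[[-1,0.03,0,0,0,0,0],[-1,0,0,0,0,0,0]]';python3 -m pendant '[[-1,0.03,0,0,0,0,0],[-1,0,0,0,0,0,0]]'
```

```text
time_s: 13.65
eef_pos: [0.498, -0.1678, 0.1127]
ee_rot: [0.025, 0.707, -0.025, 0.707]
ft_force: [-0.4, 0.3, -2.0]
opening: 0.0417
time_s: 13.9
eef_pos: [0.499, -0.1681, 0.112]
ee_rot: [0.025, 0.706, -0.026, 0.708]
ft_force: [0.9, 0.7, -2.3]
opening: 0.0419
time_s: 14.15
eef_pos: [0.4999, -0.1684, 0.1119]
ee_rot: [0.025, 0.705, -0.026, 0.709]
ft_force: [-1.4, 1.1, -1.9]
opening: 0.0419
```

```bash
python3 -m pendant '[[-1,0.06,0,-0.02,0,0,0],[-1,0.06,0,0,0,0,0]]'; python3 - <<'E'
from p import *
plan([.498,-.168,.112],Rdown(86),1)
g=optics.grab_frame("scene");w=optics.grab_frame("wrist")
o,p,R=now()
np.set_printoptions(precision=4,suppress=True)
for n,F in(("s",g),("w",w)):
    W=cloud(F);gr=cv2.cvtColor(F["frame"],cv2.COLOR_RGB2GRAY).astype(int)
    k=(gr>75)&(np.hypot(W[...,0]-.497,W[...,1]+.168)<.028)&(W[...,2]>.125)&(W[...,2]<.165)
    print(n,k.sum(),np.percentile(W[k][:,2],[5,25,50,75,95]) if k.sum() else 0)
a=cv2.resize(w["frame"][130:350,150:370,::-1],(400,400),interpolation=2);b=cv2.resize(g["frame"][190:260,150:220,::-1],(400,400),interpolation=2)
cv2.imwrite("pics/z8.png",np.hstack([a,b]))
E
```

```text
time_s: 14.4
eef_pos: [0.5009, -0.1687, 0.1117]
ee_rot: [0.024, 0.702, -0.026, 0.711]
ft_force: [-10.7, 2.9, 26.4]
opening: 0.0423
t 14.4 p [ 0.5009 -0.1687  0.1117] err mm [-2.9  0.7  0.3] tool mm [-0.4  0.5 -3. ] rot deg [-0.1   0.79  0.12] F [-10.7   2.9  26.4] op 0.0423
[-0.01, 0.01, -0.05] [-0.01, 0.08, 0.01]
s 35 [0.138  0.1437 0.1454 0.1465 0.1509]
w 1938 [0.1306 0.1439 0.1455 0.146  0.1467]
```

View pics/z8.png

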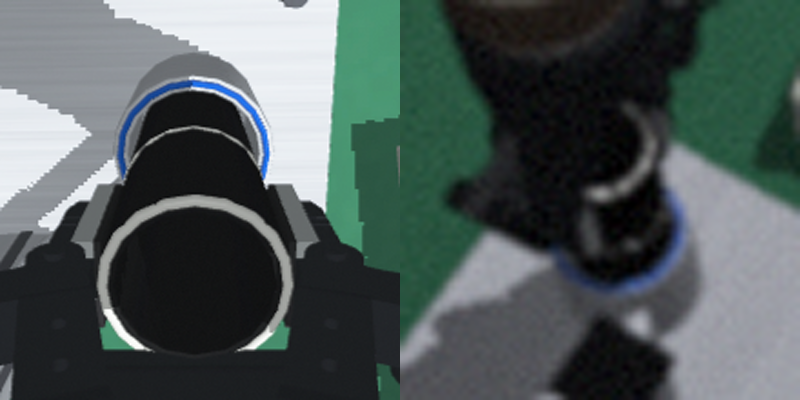

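```bash
python3 -m pendant '[[-1,-0.01,0.01,-0.04,-0.01,0.08,0.01],[-1,0,0,0,0,0,0]]'; python3 - <<'E'
from p import *
plan([.498,-.168,.112],Rdown(86),1)
E
```

```text
time_s: 14.75
eef_pos: [0.4984, -0.1679, 0.1128]
ee_rot: [0.024, 0.706, -0.025, 0.707]
ft_force: [-0.2, 0.9, -1.9]
opening: 0.0419
t 14.75 p [ 0.4984 -0.1679  0.1128] err mm [-0.4 -0.1 -0.8] tool mm [ 0.8 -0.1 -0.4] rot deg [0.   0.03 0.04] F [-0.2  0.9 -1.9] op 0.0419
[0.01, -0.0, -0.01] [0.0, 0.0, 0.0]
```

```bash
python3 -m pendant '[[-1,0.025,0,-0.01,0,0,0],[-1,0,0,0,0,0,0]]'; python3 -m pendant '[[0.6,0,0,0,0,0,0],[0.6,0,0,0,0,0,0],[0.6,0,0,0,0,0,0],[0.6,0,0,0,0,0,0],[0.6,0,0,0,0,0,0],[0.6,0,0,0,0,0,0]]'; python3 - <<'E'
from p import *
plan([.498,-.168,.26],Rdown(86),1)
w=optics.grab_frame("wrist");g=optics.grab_frame("scene")
a=cv2.resize(w["frame"][130:350,150:370,::-1],(400,400),interpolation=2);b=cv2.resize(g["frame"][190:260,150:220,::-1],(400,400),interpolation=2)
cv2.imwrite("pics/z9.png",np.hstack([a,b]))
E
```

```text
time_s: 15.0
eef_pos: [0.4987, -0.1681, 0.1118]
ee_rot: [0.024, 0.706, -0.025, 0.707]
ft_force: [-0.8, -0.1, 2.3]
opening: 0.0419
time_s: 15.75
eef_pos: [0.4983, -0.1681, 0.1101]
ee_rot: [0.024, 0.707, -0.025, 0.707]
ft_force: [-0.2, -0.3, -0.2]
opening: 0.0683
t 15.75 p [ 0.4983 -0.1681  0.1101] err mm [-3.000e-01  1.000e-01  1.499e+02] tool mm [-149.9   -0.    -0.3] rot deg [0.   0.03 0.03] F [-0.2 -0.3 -0.2] op 0.0683
[-2.5, -0.0, -0.0] [0.0, 0.0, 0.0]
```

View pics/z9.png

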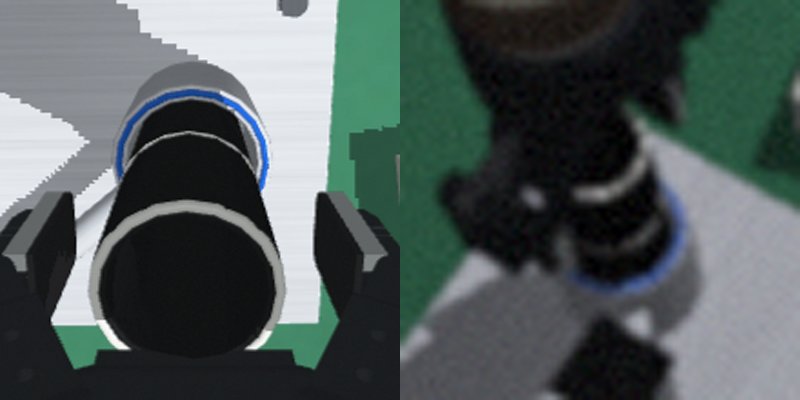

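Both jaws are clear and the cartridge stands in the socket. I'll retract straight up.

```bash
python3 -m pendant '[[0.6,-0.15,0,0,0,0,0],[0.6,-0.3,0,0,0,0,0],[0.6,-0.4,0,0,0,0,0],[0.6,-0.4,0,0,0,0,0],[0.6,-0.4,0,0,0,0,0],[0.6,-0.4,0,0,0,0,0],[0.6,-0.3,0,0,0,0,0],[0.6,0,0,0,0,0,0]]'; python3 - <<'E'
from c import *
np.set_printoptions(precision=4,suppress=True)
w=optics.grab_frame("wrist");np.savez("pics/w10.npz",**w);cv2.imwrite("pics/w10.png",w["frame"][:,:,::-1])
plan([.569,-.0235,.20],Rdown(86),8)
W=cloud(w);gr=cv2.cvtColor(w["frame"],cv2.COLOR_RGB2GRAY)
print(proj(w,[.498,-.168,.145]))
E
```

```text
time_s: 16.85
eef_pos: [0.4986, -0.1681, 0.2604]
ee_rot: [0.024, 0.705, -0.025, 0.708]
ft_force: [0.0, 1.2, -0.2]
opening: 0.0684
t 16.9 p [ 0.4981 -0.1679  0.2594] err mm [ 70.9 144.4 -59.4] tool mm [ 59.4 149.1  60.4] rot deg [-0.    0.18  0.07] F [ 0.3 -0.6 -0. ] op 0.0681
[0.12, 0.31, 0.13] [-0.0, 0.0, 0.0]
[0.12, 0.31, 0.13] [-0.0, 0.0, 0.0]
[0.12, 0.31, 0.13] [-0.0, 0.0, 0.0]
[0.12, 0.31, 0.13] [-0.0, 0.0, 0.0]
[0.12, 0.31, 0.13] [-0.0, 0.0, 0.0]
[0.12, 0.31, 0.13] [-0.0, 0.0, 0.0]
[0.12, 0.31, 0.13] [-0.0, 0.0, 0.0]
[0.12, 0.31, 0.13] [-0.0, 0.0, 0.0]
[257.7505 193.1949]
```

View pics/w10.png

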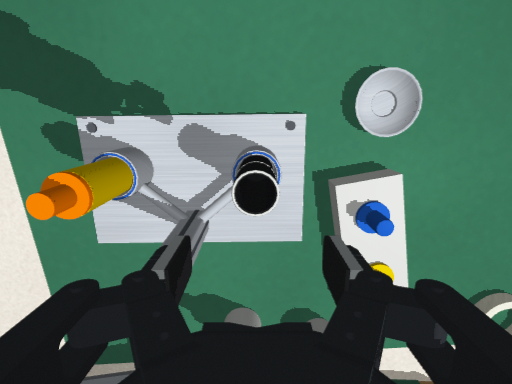

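```bash
python3 -m pendant '[[0.6,0.05,0.31,0.13,0,0,0],[0.6,0.1,0.31,0.13,0,0,0],[0.6,0.12,0.31,0.13,0,0,0],[0.6,0.12,0.31,0.13,0,0,0],[0.6,0.12,0.31,0.13,0,0,0],[0.6,0.12,0.31,0.13,0,0,0],[0.6,0.12,0.31,0.13,0,0,0],[0.6,0.1,0.25,0.13,0,0.02,0.01],[0.6,0,0,0,0,0,0]]'; python3 - <<'E'
from c import *
np.set_printoptions(precision=4,suppress=True)
w=optics.grab_frame("wrist");np.savez("pics/w11.npz",**w);cv2.imwrite("pics/w11.png",w["frame"][:,:,::-1])
plan([.569,-.0235,.13],Rdown(86),3)
hs=cv2.cvtColor(w["frame"],cv2.COLOR_RGB2HSV);W=cloud(w)
m=(hs[...,0]>105)&(hs[...,0]<128)&(hs[...,1]>150)&(abs(W[...,0]-.569)<.05)&(abs(W[...,1]+.0235)<.05)
K=m&(W[...,2]>.078);P=W[K];print(K.sum(),P.mean(0),(P.min(0)+P.max(0))/2,np.ptp(P,0))
P=W[m&(abs(W[...,2]-.046)<.004)];print(len(P),(P.min(0)+P.max(0))/2,np.ptp(P,0))
print(proj(w,[.569,-.0235,.082]))
E
```

```text
time_s: 18.02
eef_pos: [0.5714, -0.0204, 0.2001]
ee_rot: [0.026, 0.71, -0.025, 0.703]
ft_force: [0.0, -0.6, 1.2]
opening: 0.0682
t 18.07 p [ 0.5712 -0.021   0.2005] err mm [ -2.2  -2.5 -70.5] tool mm [70.5 -2.7 -1.4] rot deg [-0.1  -0.51 -0.04] F [-0.2  0.4  0.6] op 0.0683
[0.39, -0.01, -0.01] [-0.0, -0.02, -0.0]
[0.39, -0.01, -0.01] [-0.0, -0.02, -0.0]
[0.39, -0.01, -0.01] [-0.0, -0.02, -0.0]
425 [ 0.5666 -0.0229  0.0822] [ 0.5671 -0.0232  0.0815] [0.0212 0.0209 0.0061]
757 [ 0.5673 -0.0227  0.0466] [0.043  0.042  0.0068]
[253.8772 192.4982]
```

View pics/w11.png

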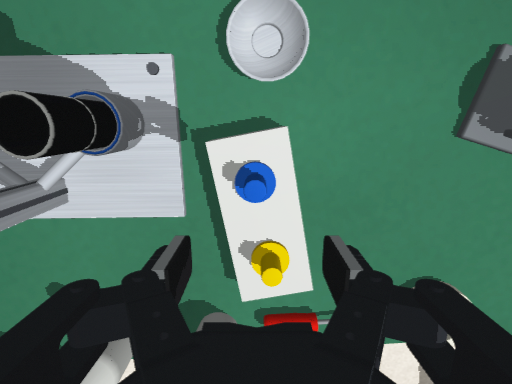

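```bash
python3 -m pendant '[[0.6,0.2,-0.01,-0.04,0,-0.05,0],[0.6,0.4,0,0,0,0,0],[0.6,0.4,0,0,0,0,0],[0.6,0.2,0,0,0,0,0],[0.6,0,0,0,0,0,0]]'; python3 - <<'E'
from c import *
np.set_printoptions(precision=4,suppress=True)
w=optics.grab_frame("wrist");np.savez("pics/w12.npz",**w);cv2.imwrite("pics/w12.png",w["frame"][:,:,::-1])
plan([.5688,-.0215,.057],Rdown(86),3)
hs=cv2.cvtColor(w["frame"],cv2.COLOR_RGB2HSV);W=cloud(w)
m=(hs[...,0]>105)&(hs[...,0]<128)&(hs[...,1]>150)&(abs(W[...,0]-.569)<.05)&(abs(W[...,1]+.0235)<.05)
K=m&(W[...,2]>.078);P=W[K];print(K.sum(),P.mean(0),(P.min(0)+P.max(0))/2,np.ptp(P,0))
E
```

```text
time_s: 18.7
eef_pos: [0.5698, -0.0246, 0.1298]
ee_rot: [0.027, 0.705, -0.027, 0.708]
ft_force: [-1.0, -0.1, -0.1]
opening: 0.0682
t 18.75 p [ 0.5702 -0.0247  0.1305] err mm [ -1.4   3.2 -73.5] tool mm [73.5  3.1 -2.2] rot deg [-0.36  0.37  0.05] F [ 0.5 -0.4  0.3] op 0.0683
[0.41, 0.02, -0.01] [-0.01, 0.01, 0.0]
[0.41, 0.02, -0.01] [-0.01, 0.01, 0.0]
[0.41, 0.02, -0.01] [-0.01, 0.01, 0.0]
750 [ 0.5662 -0.0228  0.0822] [ 0.5668 -0.0229  0.0812] [0.021  0.0208 0.0063]
```

View pics/w12.png

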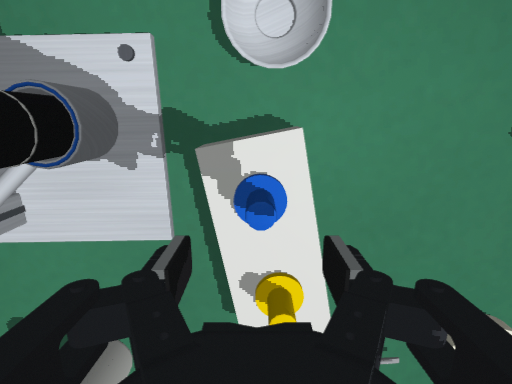

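```bash
python3 -m pendant '[[0.6,0.1,0.05,-0.035,-0.03,0.03,0],[0.6,0.3,0,0,0,0,0],[0.6,0.3,0,0,0,0,0],[0.6,0.2,0,0,0,0,0],[0.6,0.1,0,0,0,0,0],[0.6,0,0,0,0,0,0]]'; python3 - <<'E'
from c import *
plan([.5682,-.0215,.057],Rdown(86),1)
w=optics.grab_frame("wrist");cv2.imwrite("pics/w13.png",w["frame"][:,:,::-1])
E
```

```text
time_s: 19.5
eef_pos: [0.572, -0.021, 0.0729]
ee_rot: [0.024, 0.703, -0.025, 0.71]
ft_force: [-0.3, -0.3, -0.1]
opening: 0.0685
t 19.5 p [ 0.572  -0.021   0.0729] err mm [ -3.8  -0.5 -15.9] tool mm [15.9 -0.7 -3.9] rot deg [0.   0.54 0.02] F [-0.3 -0.3 -0.1] op 0.0685
[0.26, -0.01, -0.06] [0.0, 0.05, 0.0]
```

View pics/w13.png

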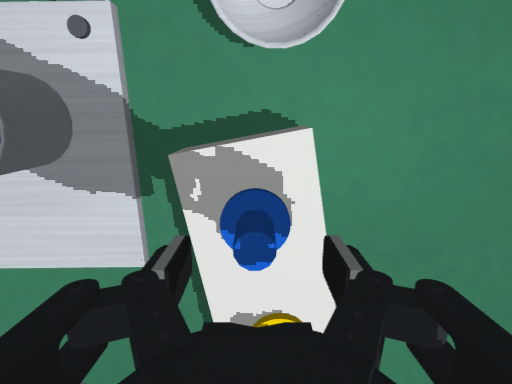

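The knob is centred at about (255,250), midway between the jaws. I'll finish descending with the x correction.

```bash
python3 -m pendant '[[0.6,0.1,-0.005,-0.06,0,0.05,0],[0.6,0.12,0,0,0,0,0],[0.6,0.03,0,0,0,0,0],[0.6,0,0,0,0,0,0]]'; python3 - <<'E'
from c import *
plan([.5682,-.0215,.057],Rdown(86),1)
E
```

```text
time_s: 20.05
eef_pos: [0.5693, -0.0212, 0.0583]
ee_rot: [0.025, 0.706, -0.025, 0.708]
ft_force: [-0.1, -0.3, 0.5]
opening: 0.0681
t 20.05 p [ 0.5693 -0.0212  0.0583] err mm [-1.1 -0.3 -1.3] tool mm [ 1.3 -0.4 -1.1] rot deg [0.   0.17 0.01] F [-0.1 -0.3  0.5] op 0.0681
[0.02, -0.01, -0.02] [0.0, 0.02, 0.0]
```

```bash
python3 -m pendant '[[0.6,-0.04,-0.005,-0.015,0,0.02,0],[-0.1,0,0,0,0,0,0],[-0.4,0,0,0,0,0,0],[-1,0,0,0,0,0,0],[-1,0,0,0,0,0,0],[-1,0,0,0,0,0,0],[-1,0,0,0,0,0,0],[-1,0,0,0,0,0,0],[-1,0,0,0,0,0,0]]' 35; python3 - <<'E'
from c import *
plan([.5682,-.0215,.15],Rdown(86),6)
w=optics.grab_frame("wrist");cv2.imwrite("pics/w14.png",w["frame"][:,:,::-1])
E
```

```text
time_s: 21.18
eef_pos: [0.5689, -0.0215, 0.0616]
ee_rot: [0.025, 0.706, -0.025, 0.707]
ft_force: [-0.0, -0.6, -0.1]
opening: 0.0208
t 21.18 p [ 0.5689 -0.0215  0.0616] err mm [-0.7 -0.  88.4] tool mm [-88.4  -0.1  -0.6] rot deg [0.   0.03 0.01] F [-0.  -0.6 -0.1] op 0.0208
[-0.25, -0.0, -0.0] [0.0, 0.0, 0.0]
[-0.25, -0.0, -0.0] [0.0, 0.0, 0.0]
[-0.25, -0.0, -0.0] [0.0, 0.0, 0.0]
[-0.25, -0.0, -0.0] [0.0, 0.0, 0.0]
[-0.25, -0.0, -0.0] [0.0, 0.0, 0.0]
[-0.25, -0.0, -0.0] [0.0, 0.0, 0.0]
```

View pics/w14.png

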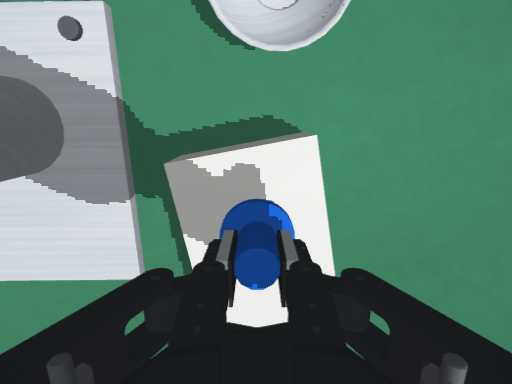

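```bash
python3 -m pendant '[[-1,-0.15,0,0,0,0,0],[-1,-0.3,0,0,0,0,0],[-1,-0.4,0,0,0,0,0],[-1,-0.45,0,0,0,0,0],[-1,-0.5,0,0,0,0,0],[-1,-0.5,0,0,0,0,0],[-1,-0.5,0,0,0,0,0],[-1,-0.3,0,0,0,0,0],[-1,0,0,0,0,0,0]]'; python3 - <<'E'
from c import *
plan([.4985,-.168,.262],Rdown(86),6)
w=optics.grab_frame("wrist");cv2.imwrite("pics/w15.png",w["frame"][:,:,::-1])
E
```

```text
time_s: 22.35
eef_pos: [0.5681, -0.0213, 0.2573]
ee_rot: [0.025, 0.706, -0.025, 0.707]
ft_force: [-0.1, 0.4, -1.7]
opening: 0.021
t 22.35 p [ 0.5681 -0.0213  0.2573] err mm [ -69.6 -146.7    4.7] tool mm [  -4.8 -151.1  -59.2] rot deg [0.   0.1  0.01] F [-0.1  0.4 -1.7] op 0.021
[-0.01, -0.42, -0.16] [0.0, 0.0, 0.0]
[-0.01, -0.42, -0.16] [0.0, 0.0, 0.0]
[-0.01, -0.42, -0.16] [0.0, 0.0, 0.0]
[-0.01, -0.42, -0.16] [0.0, 0.0, 0.0]
[-0.01, -0.42, -0.16] [0.0, 0.0, 0.0]
[-0.01, -0.42, -0.16] [0.0, 0.0, 0.0]
```

View pics/w15.png

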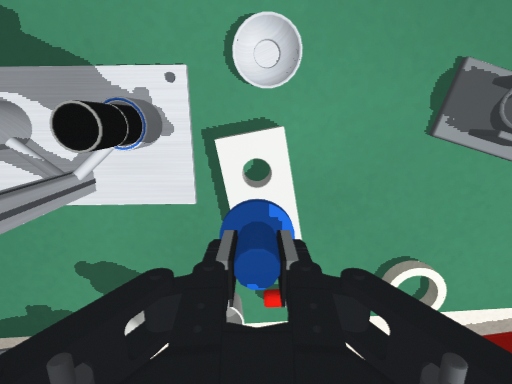

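The stopper is out of its hole and held straight. I'll carry it over to the cartridge.

```bash
python3 -m pendant '[[-1,-0.05,-0.2,-0.08,0,0,0],[-1,-0.01,-0.42,-0.16,0,0,0],[-1,-0.01,-0.42,-0.16,0,0,0],[-1,-0.01,-0.42,-0.16,0,0,0],[-1,-0.01,-0.42,-0.16,0,0,0],[-1,-0.01,-0.4,-0.16,0,0,0],[-1,0,-0.15,-0.06,0,0,0],[-1,0,0,0,0,0,0],[-1,0,0,0,0,0,0]]'; python3 - <<'E'
from c import *
plan([.4985,-.168,.24],Rdown(86),6)
w=optics.grab_frame("wrist");cv2.imwrite("pics/w16.png",w["frame"][:,:,::-1]);np.savez("pics/w16.npz",**w)
g=optics.grab_frame("scene");np.savez("pics/s16.npz",**g);cv2.imwrite("pics/s16.png",cv2.resize(g["frame"][140:260,110:250,::-1],(700,600),interpolation=2))
E
```

```text
time_s: 23.52
eef_pos: [0.492, -0.1693, 0.2544]
ee_rot: [0.026, 0.713, -0.025, 0.7]
ft_force: [-0.6, -1.0, -1.3]
opening: 0.0209
t 23.52 p [ 0.492  -0.1693  0.2544] err mm [  6.5   1.3 -14.4] tool mm [14.3  1.8  6.7] rot deg [-0.08 -1.01 -0.06] F [-0.6 -1.  -1.3] op 0.0209
[0.04, 0.0, 0.02] [-0.0, -0.02, -0.0]
[0.04, 0.0, 0.02] [-0.0, -0.02, -0.0]
[0.04, 0.0, 0.02] [-0.0, -0.02, -0.0]
[0.04, 0.0, 0.02] [-0.0, -0.02, -0.0]
[0.04, 0.0, 0.02] [-0.0, -0.02, -0.0]
[0.04, 0.0, 0.02] [-0.0, -0.02, -0.0]
```

View pics/w16.png

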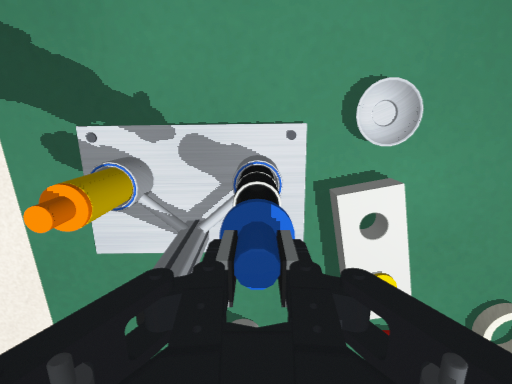

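View pics/s16.png

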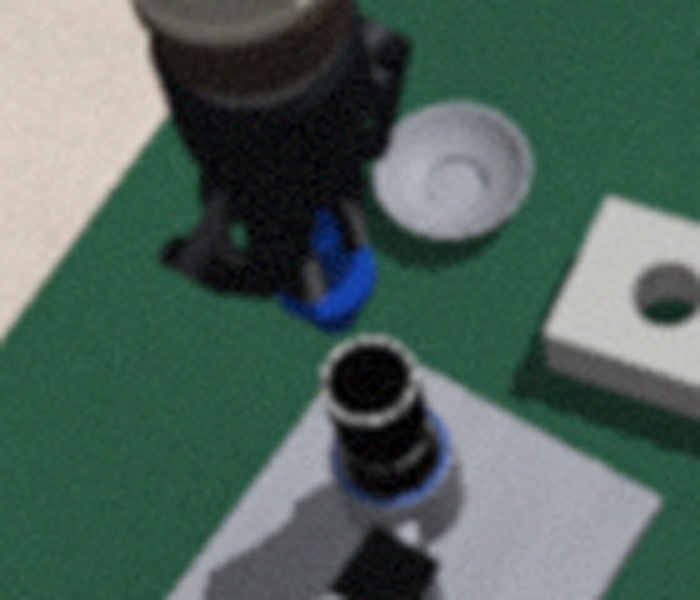

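```bash
python3 - <<'E'
from c import *
g=dict(np.load("pics/s16.npz"));w=dict(np.load("pics/w10.npz"))
print(cast(g,184.2,216.2,.145),cast(w,255.5,193,.145))
E
python3 -m pendant '[[-1,0.05,0.03,0.1,0,-0.1,0],[-1,0.05,0,0,0,0,0],[-1,0,0,0,0,0,0]]'; python3 - <<'E'
from c import *
plan([.4985,-.168,.22],Rdown(86),2)
E
```

```text
[ 0.50122578 -0.16929481  0.145     ] [ 0.49767474 -0.17002681  0.145     ]
time_s: 24.0
eef_pos: [0.4993, -0.1662, 0.2478]
ee_rot: [0.024, 0.706, -0.024, 0.707]
ft_force: [0.6, -0.9, -1.4]
opening: 0.021
t 24.0 p [ 0.4993 -0.1662  0.2478] err mm [ -0.8  -1.8 -27.8] tool mm [27.8 -1.9 -0.7] rot deg [ 0.11  0.07 -0.07] F [ 0.6 -0.9 -1.4] op 0.021
[0.23, -0.02, -0.01] [0.01, 0.0, -0.0]
[0.23, -0.02, -0.01] [0.01, 0.0, -0.0]
```

```bash
python3 -m pendant '[[-1,0.15,-0.03,0,0,0,0],[-1,0.25,0,0,0,0,0],[-1,0.1,0,0,0,0,0],[-1,0,0,0,0,0,0]]'; python3 - <<'E'
from c import *
plan([.499,-.168,.19],Rdown(86),2)
w=optics.grab_frame("wrist");g=optics.grab_frame("scene")
a=cv2.resize(w["frame"][130:330,160:360,::-1],(400,400),interpolation=2);b=cv2.resize(g["frame"][180:250,150:220,::-1],(400,400),interpolation=2)
cv2.imwrite("pics/z17.png",np.hstack([a,b]))
E
```

```text
time_s: 24.5
eef_pos: [0.499, -0.1681, 0.2159]
ee_rot: [0.024, 0.706, -0.024, 0.707]
ft_force: [0.0, 0.4, -0.5]
opening: 0.0205
t 24.5 p [ 0.499  -0.1681  0.2159] err mm [ -0.    0.1 -25.9] tool mm [25.9  0.1 -0.1] rot deg [ 0.12  0.04 -0.06] F [ 0.   0.4 -0.5] op 0.0205
[0.22, 0.0, -0.0] [0.01, 0.0, -0.0]
[0.22, 0.0, -0.0] [0.01, 0.0, -0.0]
```

View pics/z17.png

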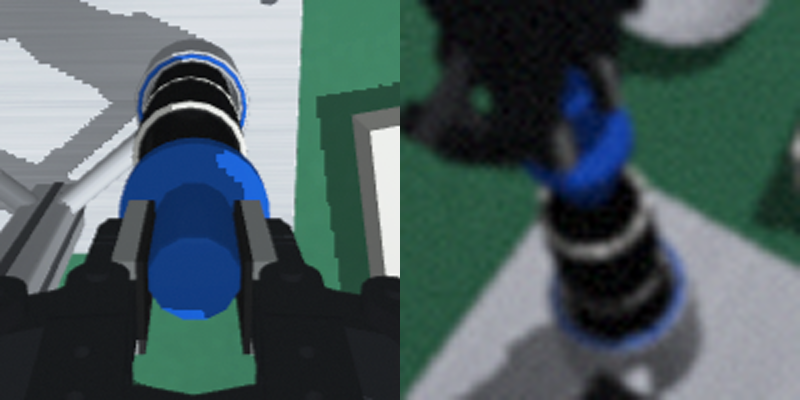

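```bash
python3 -m pendant '[[-1,0.1,-0.015,0,0,0,0],[-1,0.12,0,0,0,0,0],[-1,0.1,0,0,0,0,0],[-1,0.1,0,0,0,0,0],[-1,0,0,0,0,0,0]]'; python3 - <<'E'
from c import *
plan([.499,-.169,.1666],Rdown(86),2)
w=optics.grab_frame("wrist");g=optics.grab_frame("scene")
a=cv2.resize(w["frame"][130:330,160:360,::-1],(400,400),interpolation=2);b=cv2.resize(g["frame"][180:250,150:220,::-1],(400,400),interpolation=2)
cv2.imwrite("pics/z18.png",np.hstack([a,b]))
E
```

```text
time_s: 25.22
eef_pos: [0.4998, -0.1693, 0.1902]
ee_rot: [0.024, 0.706, -0.024, 0.708]
ft_force: [0.1, -0.0, -0.9]
opening: 0.0211
t 25.23 p [ 0.4998 -0.1693  0.1902] err mm [ -0.8   0.3 -23.6] tool mm [23.6  0.3 -0.9] rot deg [ 0.12  0.18 -0.03] F [ 0.1 -0.  -0.9] op 0.0211
[0.2, 0.0, -0.01] [0.01, 0.01, -0.0]
[0.2, 0.0, -0.01] [0.01, 0.01, -0.0]
```

View pics/z18.png

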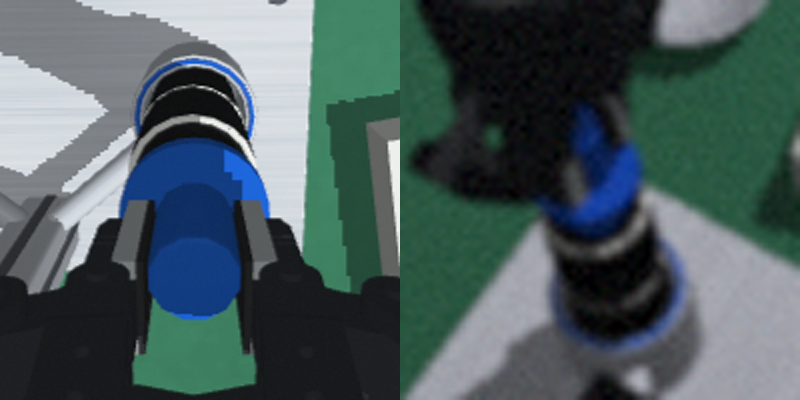

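```bash
python3 -m pendant '[[-1,0.07,0,-0.01,0,0,0],[-1,0.07,0,0,0,0,0],[-1,0.07,0,0,0,0,0],[-1,0.06,0,0,0,0,0],[-1,0,0,0,0,0,0]]';  python3 -m pendant '[[-1,0.04,0,0,0,0,0],[-1,0,0,0,0,0,0]]'
```

```text
time_s: 25.95
eef_pos: [0.4999, -0.1695, 0.1739]
ee_rot: [0.024, 0.705, -0.024, 0.708]
ft_force: [-0.5, -0.1, -1.9]
opening: 0.0212
time_s: 26.2
eef_pos: [0.5, -0.1695, 0.1714]
ee_rot: [0.024, 0.705, -0.024, 0.709]
ft_force: [-0.3, -0.6, 0.7]
opening: 0.0209
```

```bash
python3 - <<'E'
from c import *
plan([.499,-.169,.1666],Rdown(86),1)
w=optics.grab_frame("wrist");g=optics.grab_frame("scene")
a=cv2.resize(w["frame"][130:330,160:360,::-1],(400,400),interpolation=2);b=cv2.resize(g["frame"][180:250,150:220,::-1],(400,400),interpolation=2)
cv2.imwrite("pics/z19.png",np.hstack([a,b]))
E
```

```text
t 26.2 p [ 0.5    -0.1695  0.1714] err mm [-1.   0.5 -4.8] tool mm [ 4.8  0.4 -1. ] rot deg [0.12 0.3  0.  ] F [-0.3 -0.6  0.7] op 0.0209
[0.08, 0.01, -0.02] [0.01, 0.03, 0.0]
```

View pics/z19.png

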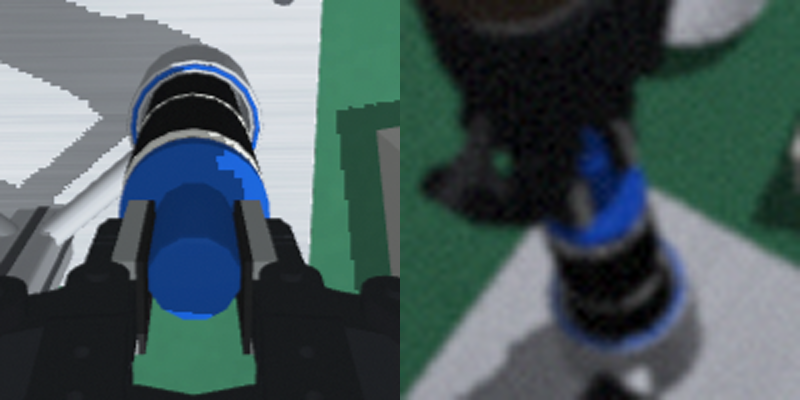

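```bash
python3 -m pendant '[[-1,0.04,0,-0.015,0,0.03,0],[-1,0,0,0,0,0,0]]';  python3 -m pendant '[[-1,0.04,0,0,0,0,0],[-1,0,0,0,0,0,0]]';python3 -m pendant '[[-1,0.03,0,0,0,0,0],[-1,0.0,0,0,0,0,0]]'
```

```text
time_s: 26.55
eef_pos: [0.4993, -0.1696, 0.1693]
ee_rot: [0.024, 0.707, -0.024, 0.707]
ft_force: [-0.3, -0.8, -0.4]
opening: 0.0209
time_s: 26.8
eef_pos: [0.4994, -0.1696, 0.1668]
ee_rot: [0.024, 0.706, -0.024, 0.707]
ft_force: [0.8, -0.0, 0.2]
opening: 0.0211
time_s: 27.05
eef_pos: [0.5006, -0.1699, 0.167]
ee_rot: [0.023, 0.705, -0.024, 0.708]
ft_force: [0.6, 0.3, -1.0]
opening: 0.021
```

```bash
python3 -m pendant '[[-1,0.05,0,-0.02,0,0.03,0],[-1,0.05,0,-0.01,0,0.02,0]]'; python3 - <<'E'
from c import *
plan([.4995,-.1697,.1668],Rdown(86),1)
w=optics.grab_frame("wrist");g=optics.grab_frame("scene")
a=cv2.resize(w["frame"][130:330,160:360,::-1],(400,400),interpolation=2);b=cv2.resize(g["frame"][180:250,150:220,::-1],(400,400),interpolation=2)
cv2.imwrite("pics/z20.png",np.hstack([a,b]))
E
```

```text
time_s: 27.3
eef_pos: [0.502, -0.1703, 0.1665]
ee_rot: [0.023, 0.705, -0.025, 0.709]
ft_force: [-3.0, 1.6, 18.0]
opening: 0.0209
t 27.3 p [ 0.502  -0.1703  0.1665] err mm [-2.5  0.6  0.3] tool mm [-0.3  0.4 -2.5] rot deg [0.13 0.33 0.13] F [-3.   1.6 18. ] op 0.0209
[-0.01, 0.01, -0.04] [0.01, 0.03, 0.01]
```

View pics/z20.png

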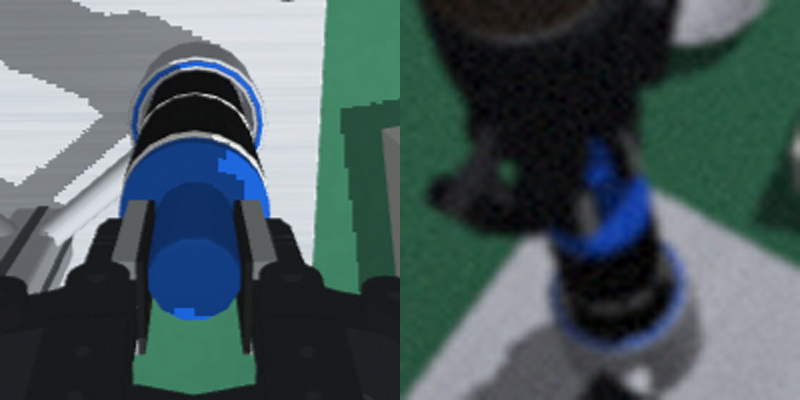

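```bash
python3 -m pendant '[[-1,0.01,0.005,-0.03,0.01,0.03,0.01],[-1,0,0,0,0,0,0]]'; python3 -m pendant '[[0.2,0,0,0,0,0,0],[0.2,0,0,0,0,0,0],[0.2,0,0,0,0,0,0],[0.2,0,0,0,0,0,0],[0.2,0,0,0,0,0,0],[0.2,0,0,0,0,0,0]]'; python3 - <<'E'
from c import *
plan([.4995,-.1697,.27],Rdown(86),1)
w=optics.grab_frame("wrist");cv2.imwrite("pics/w21.png",w["frame"][:,:,::-1])
E
```

```text
time_s: 27.65
eef_pos: [0.5002, -0.1699, 0.1666]
ee_rot: [0.024, 0.706, -0.025, 0.707]
ft_force: [-0.2, 0.1, -0.2]
opening: 0.0209
time_s: 28.4
eef_pos: [0.4997, -0.1697, 0.165]
ee_rot: [0.024, 0.707, -0.025, 0.706]
ft_force: [-0.6, -0.7, -0.1]
opening: 0.0513
t 28.4 p [ 0.4997 -0.1697  0.165 ] err mm [ -0.2   0.  105. ] tool mm [-105.    -0.    -0.3] rot deg [ 0.03 -0.07  0.02] F [-0.6 -0.7 -0.1] op 0.0513
[-1.75, -0.0, -0.0] [0.0, -0.01, 0.0]
```

View pics/w21.png

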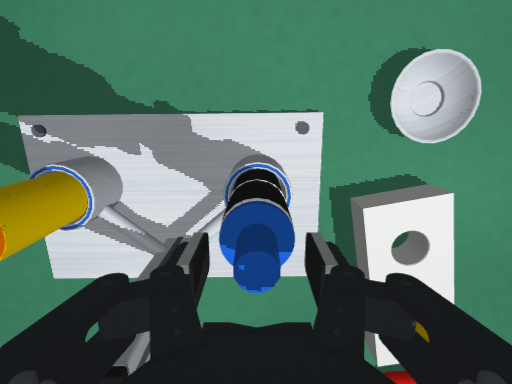

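The jaws are clear of the knob. I'll retract straight up and then move away toward the base for a final look.

```bash
python3 -m pendant '[[0.2,-0.15,0,0,0,0,0],[0.2,-0.3,0,0,0,0,0],[0.2,-0.4,0,0,0,0,0],[0.2,-0.4,0,0,0,0,0],[0.2,-0.4,0,0,0,0,0],[0.2,-0.3,0,0,0,0,0],[0.2,0,0.3,-0.3,0,0,0],[0.2,0,0.5,-0.5,0,0,0],[0.2,0,0.5,-0.5,0,0,0],[0.2,0,0.4,-0.4,0,0,0],[0.2,0,0,0,0,0,0],[0.2,0,0,0,0,0,0]]'; python3 - <<'E'
from c import *
np.set_printoptions(precision=4,suppress=True)
for n in("scene","top","wrist"):
    f=optics.grab_frame(n);cv2.imwrite(f"pics/{n}22.png",f["frame"][:,:,::-1]);W=cloud(f)
    hs=cv2.cvtColor(f["frame"],cv2.COLOR_RGB2HSV)
    m=(hs[...,0]>105)&(hs[...,0]<128)&(hs[...,1]>150)&(np.hypot(W[...,0]-.499,W[...,1]+.169)<.03)&(W[...,2]>.12)
    if m.sum():
        P=W[m];F=P[P[:,2]<.165];K=P[P[:,2]>.175]
        print(n,m.sum(),'flange z',np.percentile(F[:,2],[10,50,90]) if len(F) else 0,(F.min(0)+F.max(0))/2,'knob',K.mean(0) if len(K) else 0,'max',P[:,2].max())
a=cv2.imread("pics/scene22.png")[180:250,150:220];b=cv2.imread("pics/top22.png")[190:250,285:345]
cv2.imwrite("pics/z22.png",np.hstack([cv2.resize(x,(400,400),interpolation=2) for x in(a,b)]))
E
```

```text
time_s: 29.95
eef_pos: [0.4044, -0.0588, 0.2937]
ee_rot: [0.024, 0.703, -0.026, 0.71]
ft_force: [-0.1, -0.5, 0.2]
opening: 0.0514
scene 313 flange z [0.1459 0.151  0.1551] [ 0.5001 -0.1693  0.1455] knob [ 0.502  -0.1701  0.1859] max 0.19194600655215527
top 188 flange z [0.1479 0.151  0.154 ] [ 0.4998 -0.1717  0.154 ] knob [ 0.4995 -0.1713  0.1859] max 0.19069714584800795
wrist 220 flange z [0.1504 0.1514 0.1523] [ 0.4885 -0.1768  0.1503] knob 0 max 0.15296436044315986
```

View pics/z22.png

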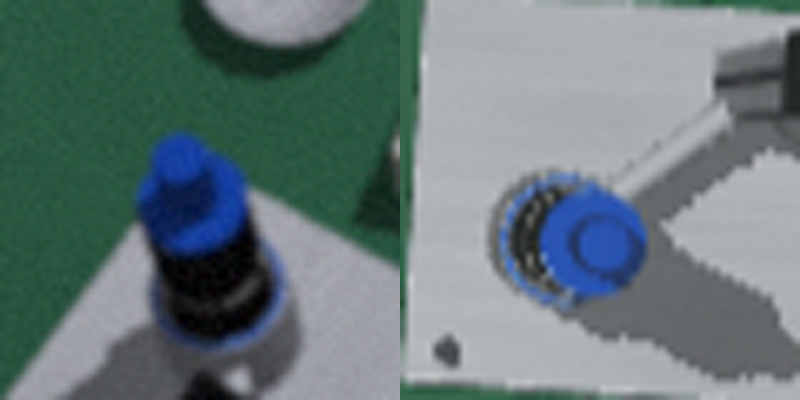

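View pics/scene22.png

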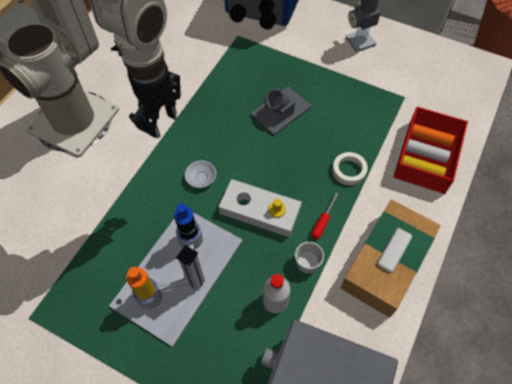

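View pics/wrist22.png

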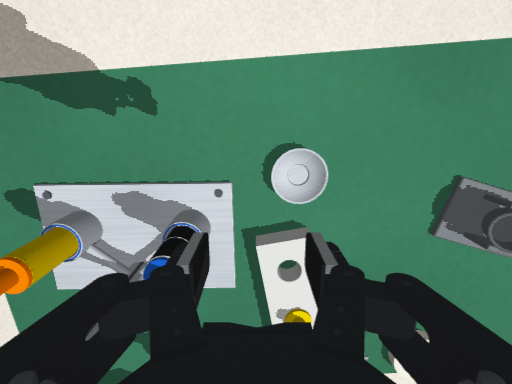

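The flange top reads 0.151 m, which is exactly the seated height, and the knob is centred on the cartridge. The other items are at the same pixels as at the start. Handing in.

```bash
python3 -c "
from station import workorder
print(workorder.sign_off())"
```

```text
the job is handed in; nothing more can be done
None
```

The cartridge stands nose down in the empty socket with the blue stopper seated in its mouth. The job was handed in at about 30 s of the 69 s allowed. No verdict was reported.

I drew the cartridge out along its own axis, stood it upright, lowered it until it met the socket floor and let go. I then lifted the stopper straight up, lowered it into the mouth until it stopped, let go, and moved the gripper clear.

**Last checks**
- **Cartridge:** before release, the rim measured 145 mm above the bench, as it should when fully home. A confirming push gave about 26 N on the wrist.
- **Stopper:** the flange top measured 151 mm in all three cameras, which is the seated height. In the wrist view it was flat to about 2 mm. A confirming push gave about 18 N.
- **Everything else:** by eye, the other parts stand where they were in the first picture.

**What disagreed**
- The cameras differed from each other by 2–4 mm sideways. I allowed for this by comparing each part with its target in the same view.
- The force reading rose only with a deliberate push. I took first contact from the height no longer dropping.
- The knob centre read 2–3 mm apart sideways between the scene and top cameras, within the same disagreement. A degree or so of lean in the socket's 2 mm clearance can't be ruled out.

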